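# Line up the lamp batteries on the charging dock and lock them in

## Task

Line up all three lamp battery packs in an even row on the charging dock, one squarely in front of each pair of brass contacts, lying flat with its black nose flush against the contact rail: nudge the two that lie on the dock plate into place without lifting them off it, and fetch the third from its slot in the hex-key tray. With the row in place, push the keeper bar fully home behind the packs, and only then turn the latch a quarter turn to lock it across the keeper. Leave the other things on the bench and in the tray where they are.

Things in the scene. Friction and masses are not known exactly. Their poses are not given: they have to be found in the camera images.
- dock: charging dock, fixed: a grey plate 8 mm thick, from x = -150 to +65 and y = -135 to +135 mm of its frame (a lobe under the latch reaches y = +164). Origin on the bench under the home centre of the middle pack; +x points from the keeper bar to the contact rail
- rail (a point): middle of the black contact rail's face (dock x = +33 mm), on the plate's top. The rail runs along y, its top 38 mm above the bench; behind it stands the charger housing, dock x = 47 to 92, 46 mm high. Three pairs of brass contacts on the rail, at y = -80, 0 and +80 mm
- station_1 (a point): point on the plate's top face where the underside centre of a pack lies when home at the first contact pair (dock y = -80 mm); axes as the dock's, a pack at home has the same axes, its nose pointing along +x
- station_2 (a point): the same for the middle contact pair (dock y = 0)
- station_3 (a point): the same for the third contact pair (dock y = +80 mm)
- keeper (a joint): slide of the keeper bar, m: 0 fully withdrawn, 0.090 fully home (then 3 mm of play in all is left along the packs); it grows as the bar moves along the dock's +x towards the packs. About 2 N of friction.
- keeper_back (a point): centre of the keeper bar's rear (dock -x) face, 12 mm above the plate; moves with the bar. The bar is aluminium, 210 mm long along y, 16 mm thick in x, top 20 mm above the plate, with a tab 50 long, 10 thick rising to 32 mm above the plate in the middle
- latch (a joint): turn-latch, rad: 0 open (tongue along the dock's +x, beside the keeper), 1.571 locked (tongue along the dock's -y, across behind the keeper's end); it grows clockwise seen from above
- latch_grip (a point): on the latch's vertical axis (dock x = -64, y = +142 mm), 48 mm above the bench, in the middle of its upright black thumb bar: 40 long (the point's x, the way the tongue points), 10 thick (its y), from 32 to 60 mm above the bench; turns with the latch
- pack_1: aluminium lamp battery pack, a flat block 64 long (its x) x 40 wide (y) x 24 high (z) mm; origin at the centre of its underside; its +x end is a black plastic nose 11 mm long, 30 wide, 20 high with two brass pads. About 160 g. All three are alike. Starts loose and crooked on the dock plate, nose roughly towards the rail.
- pack_2: aluminium lamp battery pack, a flat block 64 long (its x) x 40 wide (y) x 24 high (z) mm; origin at the centre of its underside; its +x end is a black plastic nose 11 mm long, 30 wide, 20 high with two brass pads. About 160 g. All three are alike. Starts loose and crooked on the dock plate, nose roughly towards the rail.
- pack_3: aluminium lamp battery pack, a flat block 64 long (its x) x 40 wide (y) x 24 high (z) mm; origin at the centre of its underside; its +x end is a black plastic nose 11 mm long, 30 wide, 20 high with two brass pads. About 160 g. All three are alike. Starts in the tray's slot, its long side along the slot, nose towards the tray's front (-x).
- pack_1_nose (a point): centre of the nose's end face of pack_1 (32 mm ahead of its origin, 12 mm up)
- pack_2_nose (a point): centre of the nose's end face of pack_2 (32 mm ahead of its origin, 12 mm up)
- pack_3_nose (a point): centre of the nose's end face of pack_3 (32 mm ahead of its origin, 12 mm up)
- tray: shallow open plywood hex-key tray, fixed, 170 (x) x 126 (y) mm, walls 4 thick, 34 high, floor 4 mm; origin under its centre, a small steel pull on its front (-x). A divider along x parts the pack's slot (+y side) from the hex keys (-y side). It stands left or right of the dock, the bottle cage on the other side
- slot (a point): centre of the slot's floor (4 mm above the bench), axes as the tray's; the slot is 162 long (x), 54 wide inside, walls 34 mm above the bench
- bottle_cage: bystander: blue aluminium bottle cage lying on its back, 138 (x) x 85 (y) x 72 high mm, origin under its centre
- reflector: bystander: flat orange reflector, 45 (x) x 92 (y) x 14 mm, origin under its centre
- grip: bystander: grey silicone handlebar grip, lying along its y, 125 long, 38 mm across, origin under its centre
- pedal_wrench: bystander: steel pedal wrench lying crosswise on top of the charger housing, along its y, 265 long, 36 wide, 14 mm high (top 60 mm above the bench), origin under its centre
- hexkey_long: bystander: L-shaped steel hex key in the tray, 125 x 26 x 8 mm, long arm along its x
- hexkey_short: bystander: L-shaped steel hex key in the tray, 85 x 22 x 6 mm
There are look-alikes about, which are no part of the job. Of the things that look like the tray, the largest one is meant.

How it is judged:
By the outcome, as a careful person would: the job done as asked, in the order asked, and still so for the second after the job is handed in, with the robot touching nothing.
It also fails if it takes over 72 s, if anything falls off the work surface, if the arm or the gripper's body presses on something with over 40 N, if the wrist force passes 120 N, or if a joint passes its speed limit or range.

## Robot

A 6-joint arm with a two-finger parallel gripper is mounted at the origin on the work surface. World frame = base frame: x ahead of the robot, y to its left, z up, the work surface at z = 0. Lengths are in m, angles in rad, forces in N, time in s.
With the tool pointing down it reaches from about 0.375 to 0.925 m from the base axis. Payload 5.7 kg.
Tool frame: the origin (TCP) lies at the very end of the fingers, on their centre line; the grasp point (between the pads) lies 19 mm behind it; z points along the fingers, y is the line along which they close (so a half turn about z gives the same grasp; the last joint's range is limited). The gripper opens to 85 mm and grips with 20 to 120 N. Pads are 22 mm wide; open, the fingers measure 114 mm over their backs; the gripper's body (76 mm by 85 mm) begins 54 mm behind the grasp point. The pads swing forward as they close: fully open they stand 13 mm farther back than shut.
Start: joints at [-1.318, 0.359, 1.51, -0, 1.272, -0.115], TCP at [0.216, -0.56, 0.231] pointing down, gripper open.
Joint ranges: [-2.97, 2.97], [-1.01, 2.36], [0.21, 2.38], [-0.96, 4.11], [0.2, 2.71], [-2.98, 2.98]. Speed limits (rad/s): [2.39, 2.39, 3.14, 3.14, 3.14, 3.14].

## Interface

Orientations are given as a unit quaternion [w, x, y, z].
In Python, from bench import bot gives the robot as it stands.
- The arm moves only by the tool apply_moves, never from a script. Its argument "commands" is a list of rows, each an object of numbers: "claw": the finger opening in cm, from 0 to 8.54; "tx", "ty", "tz": the shift along the tool's x, y, z in cm; "yaw": the turn about the tool's z in rad. A call has exactly 8 rows; each row is the pose to reach, as a shift and turn from the pose commanded when the call began, along the tool's axes at that moment; what a row does not reach only later rows make up. A row lasts 1/8 s, in which the tool goes at most 62.5 mm and 10.7 degrees, less where a joint would pass 70% of its speed; a pose out of reach is approached as far as the arm can. A call with a gripper value outside its range is refused whole. The fingers move at their own pace and stop on an object; "force" is the grip in N (left out, the last holds). Time passes only in rows, so rows that repeat a pose let the fingers close, or fill a call up. It gives the time, the measured TCP pose, the force, the opening and the grip force at its end, in the units of the state.
- bot.get_state(): the state, without advancing time (a new reading comes with each control period).
- bot.get_image(name): name is "scene" or "top"; returns (picture, depth): 480x640x3 uint8, red, green, blue; 480x640 float32, m along the optical axis (not along the pixel's ray), 0 where there is no reading.
- bot.camera_params(name): a dict with "vertical_fov" (degrees; the focal length in pixels is half the picture's height over the tangent of half this angle, whatever the lens; pixels are square), "cx", "cy" (the principal point, pixels), "k1" (the pictures are not rectified: a ray, as slopes to the right and down, at radius r is drawn at 1 + k1 r^2 times it, then the intrinsics apply), "rvec" (rotation vector, rad) and "tvec" (3), from world to camera coordinates, as OpenCV has them. Camera axes: x right, y down, z forward; pixel columns grow to the right and rows downward; lengths in m; the calibration is good to about 2 mm. A picture is of the moment at which its call begins. camera_params takes no time and is no camera call.
- bot.hand_in(): hands the job in; it is judged then, once.
The state is a dict: "clock": time; "joints": joint angles; "dq": joint speeds; "effort": joint torques, N m; "ee_pos": TCP position; "tcp_rot": TCP orientation; "force": force on the tool from outside, world axes, zero at the start; "torque": the same for the moment, N m; "grip_width": opening from 0.0 (shut) to 1.0 (fully open); "gripper_force": force on a finger pad.
Only numpy, scipy, OpenCV 4.12 (cv2) and the standard library are available. Lean on these libraries where they do the work, as an engineer would, in place of code of your own. Each camera call takes 0.05 s, during which the arm holds its last target. There are 200 camera calls.

## Working session

There is one attempt and no reset: what is moved stays moved. The work goes in short steps, Python scripts to look and compute and a tool call to move; the robot and the scene stay as the last step left them, time stands still between calls to the robot, and variables do not carry over. Pictures are saved under pics/ and viewed, at most 10 in all, crops included, and the job is handed in when it is done.

Besides the shell and the picture viewer there is one more tool, called after "Request:" as name(argument=value, ...) on one line, values as JSON. apply_moves: Moves the arm, as the interface text tells. Its arguments: {"type":"object","properties":{"commands":{"type":"array"},"force":{"type":"number"}},"required":["commands"]}

```bash
ls; mkdir -p pics; cat > h.py <<'E'
import numpy as np, cv2
from bench import bot
def cam(n):
    p=bot.camera_params(n); f=240/np.tan(np.radians(p['vertical_fov'])/2)
    R=cv2.Rodrigues(np.array(p['rvec'],float))[0]; t=np.array(p['tvec'],float).ravel()
    return p,f,R,t
def rays(n,uv):
    p,f,R,t=cam(n); uv=np.atleast_2d(np.array(uv,float))
    K=np.array([[f,0,p['cx']],[0,f,p['cy']],[0,0,1]])
    d=cv2.undistortPoints(uv[:,None,:],K,np.array([p['k1'],0,0,0,0.]))[:,0]
    d=np.c_[d,np.ones(len(d))]@R
    return -R.T@t,d
def onz(n,uv,z):
    c,d=rays(n,uv); return c+d*((z-c[2])/d[:,2])[:,None]
def proj(n,P):
    p,f,R,t=cam(n); K=np.array([[f,0,p['cx']],[0,f,p['cy']],[0,0,1]])
    return cv2.projectPoints(np.atleast_2d(np.array(P,float)),np.array(p['rvec'],float),t,K,np.array([p['k1'],0,0,0,0.]))[0][:,0]
def cloud(n,dep):
    v,u=np.mgrid[0:480,0:640]; c,d=rays(n,np.c_[u.ravel(),v.ravel()])
    return (c+d*dep.ravel()[:,None]).reshape(480,640,3)
def snap(n,name):
    im,d=bot.get_image(n); cv2.imwrite(f'pics/{name}.png',im[...,::-1]); np.savez(f'pics/{name}.npz',im=im,d=d); return im,d
E
python3 - <<'E'
from h import *
for n in('top','scene'):
    im,d=snap(n,n+'0'); p=bot.camera_params(n); c,_=rays(n,[[320,240]]); print(n,p,c)
print(bot.get_state())
E
```

```text
pics
top {'vertical_fov': 42.12742195672904, 'cx': 325.268951291483, 'cy': 238.79650327530047, 'k1': -0.08464919643908779, 'rvec': array([ 2.08638669, -2.14496806,  0.20931689]), 'tvec': array([0.08140668, 0.56077696, 1.28691257])} [0.29719709 0.06702942 1.37274279]
scene {'vertical_fov': 48.54186409020963, 'cx': 314.520451719985, 'cy': 230.86129481173788, 'k1': -0.05789419574522099, 'rvec': array([ 1.91500328,  1.81860037, -0.54717681]), 'tvec': array([-0.09847502, -0.41481688,  1.55317922])} [1.2234279  0.01270978 1.04747253]
{'clock': 0.1, 'joints': array([-1.31809240e+00,  3.59446231e-01,  1.51134973e+00, -1.08999663e-05,
        1.27248976e+00, -1.15095762e-01]), 'dq': array([-3.92668315e-04, -1.73857314e-03, -2.10582255e-03, -4.31214162e-05,
        1.26774637e-03,  8.26174937e-05]), 'effort': array([-2.59285662e-04, -5.28651881e+01, -2.79348922e+01, -2.30446130e-04,
        4.93687287e-03,  2.70976227e-05]), 'ee_pos': array([ 0.21557253, -0.55926797,  0.23052003]), 'tcp_rot': array([-8.44171699e-04,  9.83137379e-01,  1.82866555e-01, -6.33945706e-05]), 'force': array([ 0.25961013, -0.14541816,  0.38241637]), 'torque': array([ 0.01645172, -0.0361178 , -0.05056497]), 'gripper_force': 0.0, 'grip_width': 0.9985527235711305}
```

View pics/top0.png

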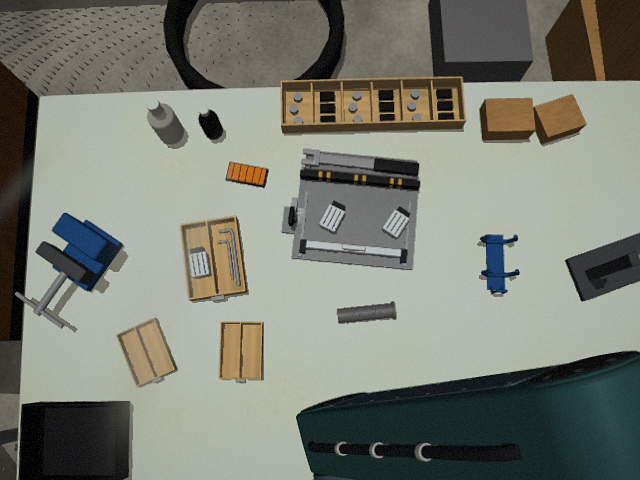

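View pics/scene0.png

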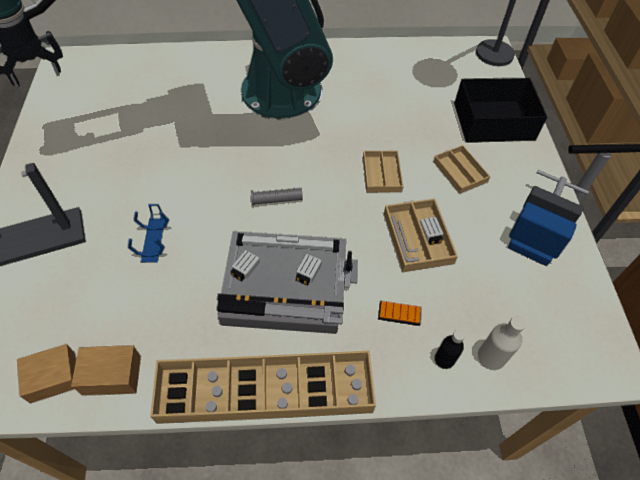

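The top view has +x up and +y left. The dock is centred near (355,210), with its rail at row 178 and keeper bar at row 248. The two loose packs are at (333,217) and (397,221), and the latch is at (290,217). The tray is the largest of the three at (213,258), with its pack at (199,263).

```bash
cat > m.py <<'E'
from h import *
def blobs(n,name,mask,zname='',amin=4):
    k,l,s,c=cv2.connectedComponentsWithStats(mask.astype(np.uint8))
    return [(s[i],c[i],l==i) for i in range(1,k) if s[i][4]>=amin]
E
python3 - <<'E'
from m import *
im=np.load('pics/top0.npz')['im'];d=np.load('pics/top0.npz')['d']
C=cloud('top',d); hsv=cv2.cvtColor(im,cv2.COLOR_RGB2HSV); Z=C[...,2]
print('table z',np.median(Z[330:345,420:460]))
# brass contacts
roi=np.zeros((480,640),bool); roi[160:200,295:425]=1
b=roi&(hsv[...,0]>10)&(hsv[...,0]<28)&(hsv[...,1]>120)&(hsv[...,2]>90)
for s,c,_ in blobs('top','',b,amin=3): print('brass',s,c.round(1),onz('top',[c],.03).round(4))
print('plate z',[np.median(Z[r-2:r+3,c-2:c+3]).round(4) for r,c in((205,365),(235,350),(195,325))])
for r in (205,217,221,248,262,267): print(r,(Z[r,285:425:6]*1000).round().astype(int))
big=np.concatenate([cv2.resize(im[145:275,275:425],None,fx=4,fy=4,interpolation=cv2.INTER_CUBIC)]);cv2.imwrite('pics/crop0.png',big[...,::-1])
E
```

```text
table z 0.0002266717882782876
brass [318 171   5   6  24] [320.  173.5] [[0.7181 0.0736 0.03  ]]
brass [326 172   5   6  24] [328.2 174.4] [[0.7154 0.0553 0.03  ]]
brass [354 174   4   7  24] [355.5 177.2] [[ 0.7071 -0.0059  0.03  ]]
brass [362 175   4   7  25] [363.6 177.9] [[ 0.7051 -0.0241  0.03  ]]
brass [390 178   4   6  24] [391.5 180.5] [[ 0.6973 -0.0863  0.03  ]]
brass [398 179   4   6  24] [399.5 181.5] [[ 0.6945 -0.1042  0.03  ]]
plate z [np.float64(0.007), np.float64(0.0076), np.float64(0.0079)]
205 [   0 1373    5    8    4   11    8   11   32   29   10   11    5    9
    6    7    7    2    8    5    6    6    8   -4]
217 [11 64  5  9  8 13 11 32 36 34 12  8  7  8  5  4  4  9 29 31 32  9 -1 -1]
221 [13 63  4 12  6  5 35 34 34 35  9 12 13  8  8  8 10 26 29 30 28 16 -1 -2]
248 [-1  5  6 22 14 26 22 26 30 30 32 38 43 42 25 28 30 30 26  9 12  6 -1 -2]
262 [-1  2  1  5  4  1  0  0  0  4  5  9  9  4  6  7  8  9 11 16 18  4  2 -3]
267 [ 1  2 -1 -1  0 -3  8  3  0 -3  0  1  3 -3  1  2  1  1 12 14 10 13  5  3]
```

View pics/crop0.png

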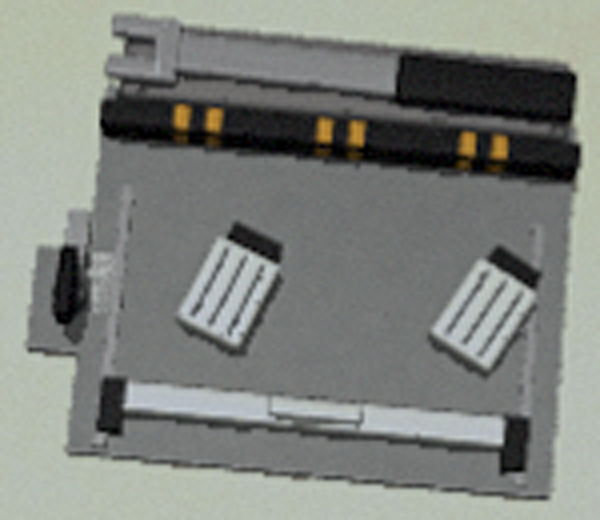

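The crop shows packs with their black noses up and about 30° crooked, the latch thumb bar at left (65,285), and the keeper bar at the bottom with end guides. Next I'll measure the poses.

```bash
cat >> m.py <<'E'
def rect(n,mask,z):
    ys,xs=np.nonzero(mask); P=onz(n,np.c_[xs,ys],z)[:,:2]*1000
    r=cv2.minAreaRect(P.astype(np.float32)); b=cv2.boxPoints(r)
    e=b[1]-b[0],b[2]-b[1]; L=max(e,key=np.linalg.norm); a=np.degrees(np.arctan2(L[1],L[0])); a=(a+90)%180-90
    return np.array(r[0]),a,sorted(r[1])
def packs(n,im,rois,zs,thr=150):
    hsv=cv2.cvtColor(im,cv2.COLOR_RGB2HSV); out=[]
    for (x0,y0,x1,y1),z in zip(rois,zs):
        m=np.zeros((480,640),np.uint8); m[y0:y1,x0:x1]=(hsv[y0:y1,x0:x1,2]>thr)&(hsv[y0:y1,x0:x1,1]<60)
        m=cv2.morphologyEx(m,cv2.MORPH_CLOSE,np.ones((3,3)))
        bs=blobs(n,'',m,amin=40)
        s,c,l=max(bs,key=lambda t:t[0][4]); out.append((rect(n,l,z),s))
    return out
E
python3 - <<'E'
from m import *
for n,rois in(('top',[(312,195,352,240),(380,200,415,240),(186,240,212,282)]),('scene',[(292,250,326,290),(226,245,262,285),(418,212,446,250)])):
    f=np.load(f'pics/{n}0.npz'); im=f['im']
    for r,thr in ((r,t) for t in(150,185) for r in packs(n,im,rois,[.032,.032,.028],t)): print(n,thr,r)
    hsv=cv2.cvtColor(im,cv2.COLOR_RGB2HSV)
    if n=='scene':
        b=(hsv[...,0]>10)&(hsv[...,0]<28)&(hsv[...,1]>120)&(hsv[...,2]>90); b[:285]=0;b[315:]=0;b[:,:225]=0;b[:,330:]=0
        for s,c,_ in blobs(n,'',b,amin=3): print('brass',s,c.round(1),onz(n,[c],.038).round(4))
# plate rear/right edge in top via darkness vs bench
im=np.load('pics/top0.npz')['im'].astype(int).sum(2)/3
rows=[(np.argmax(np.diff(im[255:285,c]))+255.5) for c in range(310,405,5)]
P=onz('top',[(c,r) for c,r in zip(range(310,405,5),rows)],.004)[:,:2]
p=np.polyfit(P[:,1],P[:,0],1); print('rear edge x=a*y+b',p,np.degrees(np.arctan(p[0])),np.abs(P[:,0]-np.polyval(p,P[:,1])).max())
E
```

```text
top 150 ((array([615.97052002,  50.67504883]), np.float32(-28.724808), [37.70623016357422, 50.58799743652344]), array([320, 204,  24,  27, 377], dtype=int32))
top 150 ((array([599.29949951, -90.31336975]), np.float32(-35.408524), [37.1871337890625, 50.19511032104492]), array([383, 210,  26,  27, 374], dtype=int32))
top 150 ((array([520.77331543, 346.24804688]), np.float32(9.919807), [38.3253288269043, 50.45941162109375]), array([189, 251,  20,  26, 396], dtype=int32))
top 185 ((array([615.58190918,  51.09772491]), np.float32(-29.190804), [34.704654693603516, 47.6279411315918]), array([320, 206,  24,  24, 313], dtype=int32))
top 185 ((array([599.41607666, -90.03874207]), np.float32(-35.670845), [34.33041763305664, 47.48795700073242]), array([384, 211,  24,  25, 304], dtype=int32))
top 185 ((array([520.59472656, 345.96820068]), np.float32(9.8808975), [34.21495056152344, 47.39239501953125]), array([191, 252,  17,  24, 216], dtype=int32))
scene 150 ((array([620.01171875,  50.36978149]), np.float32(-28.585114), [37.13319396972656, 50.177127838134766]), array([297, 254,  24,  24, 329], dtype=int32))
scene 150 ((array([604.09545898, -90.62623596]), np.float32(-36.105907), [37.54013442993164, 50.55034637451172]), array([232, 250,  27,  24, 329], dtype=int32))
scene 150 ((array([524.66027832, 344.15692139]), np.float32(10.169716), [36.92506408691406, 51.02716064453125]), array([421, 217,  22,  20, 276], dtype=int32))Traceback (most recent call last):
  File "<stdin>", line 4, in <module>
  File "<stdin>", line 4, in <genexpr>
  File "m.py", line 16, in packs
    s,c,l=max(bs,key=lambda t:t[0][4]); out.append((rect(n,l,z),s))
          ~~~^^^^^^^^^^^^^^^^^^^^^^^^^
ValueError: max() iterable argument is empty
```

```bash
python3 - <<'E'
from m import *
for n in('top','scene'):
    im=np.load(f'pics/{n}0.npz')['im']; hsv=cv2.cvtColor(im,cv2.COLOR_RGB2HSV)
    b=(hsv[...,0]>10)&(hsv[...,0]<28)&(hsv[...,1]>120)&(hsv[...,2]>90); m=np.zeros_like(b)
    if n=='scene': m[285:315,225:330]=1
    else: m[160:200,295:425]=1
    B=[]
    for s,c,_ in blobs(n,'',b&m,amin=3): 
        q=onz(n,[c],.036)[0]; B.append(q[:2]); print(n,s,q.round(4))
    B=np.array(B); print(n,'mean',B.mean(0)); 
    g=im.astype(int).sum(2)/3
    if n=='top':
        cs=np.arange(310,405,5); r=[np.argmax(np.diff(g[255:285,c]))+255.5 for c in cs]; z=.004
    else:
        cs=np.arange(245,340,5); r=[np.argmin(np.diff(g[222:242,c]))+222.5 for c in cs]; z=.008
    P=onz(n,np.c_[cs,r],z)[:,:2]; p=np.polyfit(P[:,1],P[:,0],1); print('rear edge',p,np.degrees(np.arctan(p[0])),np.abs(P[:,0]-np.polyval(p,P[:,1])).max())
    # side edges of the plate
    rr=np.arange(200,250,4) if n=='top' else np.arange(245,290,4)
    for nm,(a,bq) in (('right',(400,430)),) if n=='top' else (('right',(208,245)),):
        cs2=[(np.argmax(np.diff(g[x,a:bq])) if n=='top' else np.argmin(np.diff(g[x,a:bq])))+a+.5 for x in rr]
        P=onz(n,np.c_[cs2,rr],.008)[:,:2]; q=np.polyfit(P[:,0],P[:,1],1); print('side y=ax+b',q,np.degrees(np.arctan(q[0])),np.abs(P[:,1]-np.polyval(q,P[:,0])).max())
E
```

```text
top [318 171   5   6  24] [0.7162 0.0736 0.036 ]
top [326 172   5   6  24] [0.7136 0.0554 0.036 ]
top [354 174   4   7  24] [ 0.7052 -0.0056  0.036 ]
top [362 175   4   7  25] [ 0.7033 -0.0236  0.036 ]
top [390 178   4   6  24] [ 0.6955 -0.0856  0.036 ]
top [398 179   4   6  24] [ 0.6927 -0.1034  0.036 ]
top mean [ 0.70441062 -0.01489591]
rear edge [0.12385593 0.51329089] 7.060465560208388 0.001291038427276403
side y=ax+b [-0.03136785 -0.11206749] -1.7966561630393252 0.02462623571946447
scene [236 295   5   5  21] [ 0.6939 -0.1035  0.036 ]
scene [245 295   4   6  20] [ 0.6966 -0.0861  0.036 ]
scene [274 298   4   4  16] [ 0.7036 -0.0245  0.036 ]
scene [282 298   5   5  20] [ 0.7058 -0.0068  0.036 ]
scene [312 300   4   5  19] [0.7135 0.0553 0.036 ]
scene [320 301   4   5  19] [0.7162 0.0725 0.036 ]
scene mean [ 0.70493345 -0.01551899]
rear edge [0.09607978 0.52306559] 5.488119828871254 0.018073662632469678
side y=ax+b [-0.04680467 -0.09519112] -2.679754473592223 0.027302442932611803
```

```bash
cat > plan.py <<'E'
# usage: plan.py "x,y,z,headingdeg" ... (m) : shifts from the present pose to each target, tool axes
import sys
from h import *
O=np.array([.6638,-.0100]); YAW=-7.3
def R2(a): a=np.radians(a); return np.array([[np.cos(a),-np.sin(a)],[np.sin(a),np.cos(a)]])
s=bot.get_state(); w,x,y,z=s['tcp_rot']
psi=np.degrees(np.arctan2(2*(x*y+w*z),w*w+x*x-y*y-z*z)); p=s['ee_pos']
print('t',round(s['clock'],2),'pos',(p*1000).round(1),'psi',psi.round(2),'dock',((p[:2]-O)@R2(YAW)*1000).round(1),'F',s['force'].round(1),'grip',s['gripper_force'].round(1),(s['grip_width']*8.54).round(2),'q6',s['joints'].round(2)[[0,5]])
for a in sys.argv[1:]:
    t=a.split(',')
    if t[0]=='d': v=np.array([float(k) for k in t[1:]]); xy=O+R2(YAW)@(v[:2]/1000); h=v[3]+YAW; zz=v[2]/1000   # dock coords mm, heading rel. dock
    else: v=np.array([float(k) for k in t]); xy=v[:2]; zz=v[2]; h=v[3]
    d=xy-p[:2]; c,sn=np.cos(np.radians(psi)),np.sin(np.radians(psi))
    dy=(psi-h+90)%180-90
    print(a,'-> tx %.2f ty %.2f tz %.2f yaw %.3f'%((d[0]*c+d[1]*sn)*100,(d[0]*sn-d[1]*c)*100,(p[2]-zz)*100,np.radians(dy)), 'dyaw alt %.3f'%np.radians(dy-180*np.sign(dy)))
E
python3 plan.py .6205,.049,.15,-28.7 .6205,.049,.05,-28.7  .6205,.049,.011,-28.7
```

```text
Traceback (most recent call last):
  File "plan.py", line 8, in <module>
    print('t',round(s['clock'],2),'pos',(p*1000).round(1),'psi',psi.round(2),'dock',((p[:2]-O)@R2(YAW)*1000).round(1),'F',s['force'].round(1),'grip',s['gripper_force'].round(1),(s['grip_width']*8.54).round(2),'q6',s['joints'].round(2)[[0,5]])
                                                                                                                                                     ^^^^^^^^^^^^^^^^^^^^^^^^
AttributeError: 'float' object has no attribute 'round'
```

```bash
sed -i "s/s\['gripper_force'\].round(1),(s\['grip_width'\]\*8.54).round(2)/round(float(s['gripper_force']),1),round(float(s['grip_width'])*8.54,2)/" plan.py
python3 plan.py .6205,.049,.15,-28.7 .6205,.049,.05,-28.7  .6205,.049,.011,-28.7
```

```text
t 0.1 pos [ 215.6 -559.3  230.5] psi 21.07 dock [-374.8 -601.8] F [ 0.3 -0.1  0.4] grip 0.0 8.53 q6 [-1.32 -0.12]
.6205,.049,.15,-28.7 -> tx 59.66 ty -42.20 tz 8.05 yaw 0.869 dyaw alt -2.273
.6205,.049,.05,-28.7 -> tx 59.66 ty -42.20 tz 18.05 yaw 0.869 dyaw alt -2.273
.6205,.049,.011,-28.7 -> tx 59.66 ty -42.20 tz 21.95 yaw 0.869 dyaw alt -2.273
```

Request:
apply_moves(commands=[{"tx":59.7,"ty":-42.2,"tz":4,"yaw":0.87,"claw":6.2},{"tx":59.7,"ty":-42.2,"tz":4,"yaw":0.87,"claw":6.2},{"tx":59.7,"ty":-42.2,"tz":4,"yaw":0.87,"claw":6.2},{"tx":59.7,"ty":-42.2,"tz":4,"yaw":0.87,"claw":6.2},{"tx":59.7,"ty":-42.2,"tz":4,"yaw":0.87,"claw":6.2},{"tx":59.7,"ty":-42.2,"tz":4,"yaw":0.87,"claw":6.2},{"tx":59.7,"ty":-42.2,"tz":4,"yaw":0.87,"claw":6.2},{"tx":59.7,"ty":-42.2,"tz":4,"yaw":0.87,"claw":6.2}], force=30)

```text
clock: 1.1
ee_pos: [0.4877, -0.1514, 0.2044]
tcp_rot: [0.0, 0.969, -0.249, -0.0]
force: [0.9, -0.1, -0.0]
grip_width: 0.728
gripper_force: 0.0
```

```bash
python3 plan.py .6205,.049,.12,-28.7  .6205,.049,.011,-28.7
```

```text
t 1.1 pos [ 487.7 -151.4  204.4] psi -28.78 dock [-156.7 -162.7] F [ 0.9 -0.1 -0. ] grip 0.0 6.22 q6 [-0.44  1.64]
.6205,.049,.12,-28.7 -> tx 1.99 ty -23.96 tz 8.44 yaw -0.001 dyaw alt 3.140
.6205,.049,.011,-28.7 -> tx 1.99 ty -23.96 tz 19.34 yaw -0.001 dyaw alt 3.140
```

Request:
apply_moves(commands=[{"tx":2,"ty":-24,"tz":5},{"tx":2,"ty":-24,"tz":5},{"tx":2,"ty":-24,"tz":5},{"tx":2,"ty":-24,"tz":5},{"tx":2,"ty":-24,"tz":8},{"tx":2,"ty":-24,"tz":12},{"tx":2,"ty":-24,"tz":15},{"tx":2,"ty":-24,"tz":15.5}])

```text
validation failed for argument at $.co...
```

```bash
python3 plan.py .6205,.049,.011,-28.7; python3 - <<'E'
from h import *
im,d=snap('scene','s1'); c=im[205:325,210:370]; cv2.imwrite('pics/s1c.png',cv2.resize(c,None,fx=5,fy=5,interpolation=cv2.INTER_CUBIC)[...,::-1])
E
```

```text
t 1.1 pos [ 487.7 -151.4  204.4] psi -28.78 dock [-156.7 -162.7] F [ 0.9 -0.1 -0. ] grip 0.0 6.22 q6 [-0.44  1.64]
.6205,.049,.011,-28.7 -> tx 1.99 ty -23.96 tz 19.34 yaw -0.001 dyaw alt 3.140
```

View pics/s1c.png

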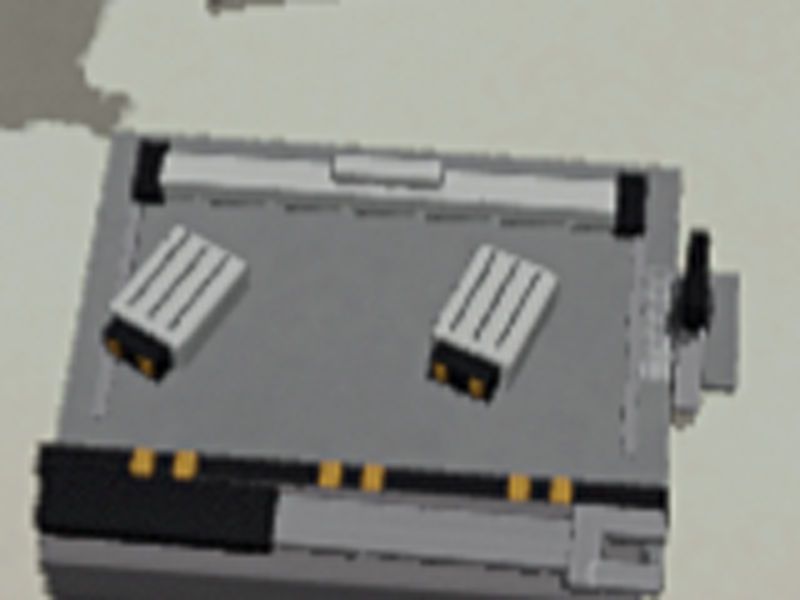

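The move was refused because every row needs all its fields, so the scene is unchanged: packs at crop (175,300) and (495,320), and the latch tongue lies open. I'll resend with full rows.

Request:
apply_moves(commands=[{"tx":2,"ty":-24,"tz":5,"yaw":0,"claw":6.2},{"tx":2,"ty":-24,"tz":5,"yaw":0,"claw":6.2},{"tx":2,"ty":-24,"tz":5,"yaw":0,"claw":6.2},{"tx":2,"ty":-24,"tz":5,"yaw":0,"claw":6.2},{"tx":2,"ty":-24,"tz":8,"yaw":0,"claw":6.2},{"tx":2,"ty":-24,"tz":12,"yaw":0,"claw":6.2},{"tx":2,"ty":-24,"tz":15,"yaw":0,"claw":6.2},{"tx":2,"ty":-24,"tz":15.5,"yaw":0,"claw":6.2}])

```text
clock: 2.15
ee_pos: [0.6177, 0.0473, 0.0472]
tcp_rot: [0.001, 0.969, -0.248, -0.003]
force: [-0.8, -1.2, -0.3]
grip_width: 0.725
gripper_force: 0.0
```

```bash
python3 plan.py .6205,.049,.011,-28.7
```

```text
t 2.15 pos [617.7  47.3  47.2] psi -28.77 dock [-53.  51.] F [-0.8 -1.2 -0.3] grip 0.0 6.2 q6 [-0.03  2.04]
.6205,.049,.011,-28.7 -> tx 0.17 ty -0.28 tz 3.62 yaw -0.001 dyaw alt 3.140
```

Request:
apply_moves(commands=[{"tx":0.1,"ty":-0.2,"tz":2,"yaw":0,"claw":6.2},{"tx":0.1,"ty":-0.2,"tz":3.4,"yaw":0,"claw":6.2},{"tx":0.1,"ty":-0.2,"tz":3.4,"yaw":0,"claw":6.2},{"tx":0.1,"ty":-0.2,"tz":3.4,"yaw":0,"claw":3.6},{"tx":0.1,"ty":-0.2,"tz":3.4,"yaw":0,"claw":3.6},{"tx":0.1,"ty":-0.2,"tz":3.4,"yaw":0,"claw":3.6},{"tx":0.1,"ty":-0.2,"tz":3.4,"yaw":0,"claw":3.6},{"tx":0.1,"ty":-0.2,"tz":3.4,"yaw":0,"claw":3.6}], force=25)

```text
clock: 3.15
ee_pos: [0.6224, 0.0487, 0.0163]
tcp_rot: [-0.0, 0.969, -0.248, 0.001]
force: [-0.1, -0.5, 5.3]
grip_width: 0.459
gripper_force: 27.3
```

```bash
python3 plan.py d,-12,80,13,0 d,-3,80,13,0
```

```text
t 3.15 pos [622.4  48.7  16.3] psi -28.77 dock [-48.5  53. ] F [-0.1 -0.5  5.3] grip 27.3 3.92 q6 [-0.03  2.04]
d,-12,80,13,0 -> tx 2.41 ty -3.85 tz 0.33 yaw -0.375 dyaw alt 2.767
d,-3,80,13,0 -> tx 3.25 ty -4.18 tz 0.33 yaw -0.375 dyaw alt 2.767
```

Request:
apply_moves(commands=[{"tx":0.4,"ty":-0.8,"tz":0,"yaw":-0.08,"claw":3.6},{"tx":0.9,"ty":-1.6,"tz":0,"yaw":-0.16,"claw":3.6},{"tx":1.4,"ty":-2.4,"tz":0,"yaw":-0.24,"claw":3.6},{"tx":1.9,"ty":-3.1,"tz":0,"yaw":-0.32,"claw":3.6},{"tx":2.4,"ty":-3.8,"tz":0,"yaw":-0.375,"claw":3.6},{"tx":2.4,"ty":-3.85,"tz":0,"yaw":-0.375,"claw":3.6},{"tx":2.4,"ty":-3.85,"tz":0,"yaw":-0.375,"claw":3.6},{"tx":2.4,"ty":-3.85,"tz":0,"yaw":-0.375,"claw":3.6}])

```text
clock: 4.15
ee_pos: [0.6601, 0.0704, 0.0163]
tcp_rot: [0.0, 0.998, -0.063, -0.001]
force: [-4.3, -1.6, 9.5]
grip_width: 0.463
gripper_force: 27.8
```

```bash
python3 plan.py d,-3,80,16,0 d,0,80,16,0 d,3,80,16,0
```

```text
t 4.15 pos [660.1  70.4  16.3] psi -7.26 dock [-13.9  79.3] F [-4.3 -1.6  9.5] grip 27.8 3.95 q6 [0.  1.7]
d,-3,80,16,0 -> tx 1.09 ty -0.07 tz 0.03 yaw 0.001 dyaw alt -3.141
d,0,80,16,0 -> tx 1.39 ty -0.07 tz 0.03 yaw 0.001 dyaw alt -3.141
d,3,80,16,0 -> tx 1.69 ty -0.07 tz 0.03 yaw 0.001 dyaw alt -3.141
```

Request:
apply_moves(commands=[{"tx":0.3,"ty":-0.05,"tz":0,"yaw":0,"claw":3.6},{"tx":0.6,"ty":-0.05,"tz":0,"yaw":0,"claw":3.6},{"tx":0.8,"ty":-0.05,"tz":0,"yaw":0,"claw":3.6},{"tx":1.0,"ty":-0.05,"tz":0,"yaw":0,"claw":3.6},{"tx":1.2,"ty":-0.05,"tz":0,"yaw":0,"claw":3.6},{"tx":1.3,"ty":-0.05,"tz":0,"yaw":0,"claw":3.6},{"tx":1.4,"ty":-0.05,"tz":0,"yaw":0,"claw":3.6},{"tx":1.4,"ty":-0.05,"tz":0,"yaw":0,"claw":3.6}])

```text
clock: 5.15
ee_pos: [0.671, 0.0702, 0.0163]
tcp_rot: [-0.0, 0.998, -0.063, -0.004]
force: [-11.6, 1.0, 16.5]
grip_width: 0.459
gripper_force: 28.6
```

```bash
python3 plan.py d,0,80,16,0
```

```text
t 5.15 pos [671.   70.2  16.3] psi -7.28 dock [-3.1 80.4] F [-11.6   1.   16.5] grip 28.6 3.92 q6 [0.  1.7]
d,0,80,16,0 -> tx 0.31 ty 0.04 tz 0.03 yaw 0.000 dyaw alt -3.141
```

Request:
apply_moves(commands=[{"tx":0.1,"ty":0.05,"tz":-0.1,"yaw":0,"claw":3.6},{"tx":0.2,"ty":0.05,"tz":-0.1,"yaw":0,"claw":3.6},{"tx":0.3,"ty":0.05,"tz":-0.1,"yaw":0,"claw":3.6},{"tx":0.3,"ty":0.05,"tz":-0.1,"yaw":0,"claw":3.6},{"tx":0.3,"ty":0.05,"tz":-0.1,"yaw":0,"claw":3.6},{"tx":0.3,"ty":0.05,"tz":-0.1,"yaw":0,"claw":3.6},{"tx":0.3,"ty":0.05,"tz":-0.1,"yaw":0,"claw":3.6},{"tx":0.3,"ty":0.05,"tz":-0.1,"yaw":0,"claw":3.6}])

```text
clock: 6.15
ee_pos: [0.676, 0.0691, 0.0164]
tcp_rot: [-0.0, 0.998, -0.064, -0.002]
force: [-6.7, 1.8, 7.4]
grip_width: 0.461
gripper_force: 27.5
```

```bash
python3 plan.py d,0,80,16,0
```

```text
t 6.15 pos [676.   69.1  16.4] psi -7.29 dock [ 2.1 80. ] F [-6.7  1.8  7.4] grip 27.5 3.94 q6 [-0.   1.7]
d,0,80,16,0 -> tx -0.21 ty -0.00 tz 0.04 yaw 0.000 dyaw alt -3.141
```

Request:
apply_moves(commands=[{"tx":0.1,"ty":0,"tz":0,"yaw":0,"claw":3.6},{"tx":0.2,"ty":0,"tz":0,"yaw":0,"claw":3.6},{"tx":0.3,"ty":0,"tz":0,"yaw":0,"claw":3.6},{"tx":0.4,"ty":0,"tz":0,"yaw":0,"claw":3.6},{"tx":0.4,"ty":0,"tz":0,"yaw":0,"claw":3.6},{"tx":0.4,"ty":0,"tz":0,"yaw":0,"claw":3.6},{"tx":0.4,"ty":0,"tz":0,"yaw":0,"claw":3.6},{"tx":0.4,"ty":0,"tz":0,"yaw":0,"claw":3.6}])

```text
clock: 7.15
ee_pos: [0.676, 0.0691, 0.0163]
tcp_rot: [-0.0, 0.998, -0.064, -0.006]
force: [-15.9, 3.1, 16.2]
grip_width: 0.465
gripper_force: 28.5
```

```bash
python3 plan.py d,0,80,16,0;python3 - <<'E'
from h import *
im,d=snap('scene','s2'); c=im[205:325,210:370]; cv2.imwrite('pics/s2c.png',cv2.resize(c,None,fx=5,fy=5,interpolation=cv2.INTER_CUBIC)[...,::-1])
E
```

```text
t 7.15 pos [676.   69.1  16.3] psi -7.28 dock [ 2.1 80. ] F [-15.9   3.1  16.2] grip 28.5 3.97 q6 [-0.   1.7]
d,0,80,16,0 -> tx -0.21 ty -0.00 tz 0.03 yaw 0.000 dyaw alt -3.141
```

View pics/s2c.png

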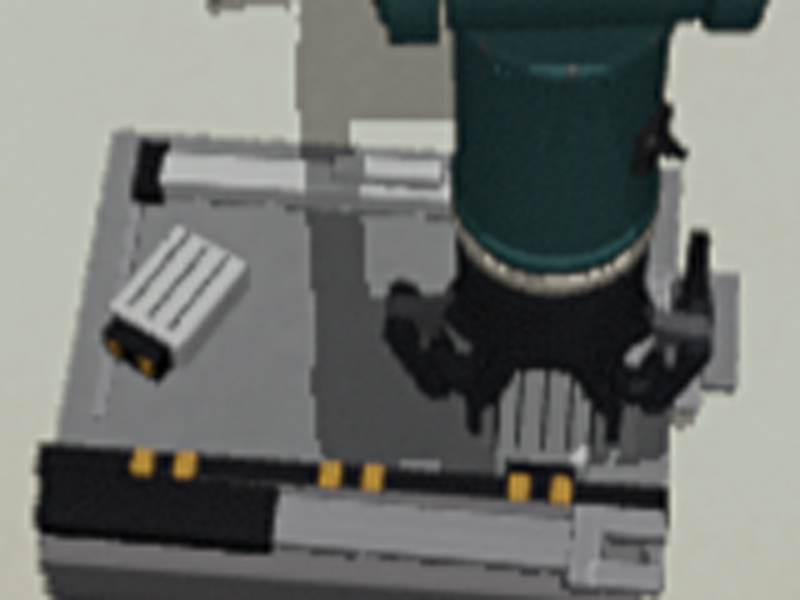

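Pack A is gripped and its nose meets the rail in front of the brass pair at crop (540,488); position stalled as the force rose, so it is in contact. I'll release and move on to pack B at (175,300).

Request:
apply_moves(commands=[{"tx":0,"ty":0,"tz":0,"yaw":0,"claw":3.6},{"tx":0,"ty":0,"tz":-0.1,"yaw":0,"claw":5.2},{"tx":0,"ty":0,"tz":-0.1,"yaw":0,"claw":5.2},{"tx":0,"ty":0,"tz":-0.1,"yaw":0,"claw":5.2},{"tx":0,"ty":0,"tz":-3,"yaw":0,"claw":5.2},{"tx":0,"ty":0,"tz":-7,"yaw":0,"claw":5.2},{"tx":0,"ty":0,"tz":-10,"yaw":0,"claw":6.2},{"tx":0,"ty":0,"tz":-10,"yaw":0,"claw":6.2}])

```text
clock: 8.2
ee_pos: [0.6849, 0.0682, 0.1196]
tcp_rot: [-0.0, 0.998, -0.064, 0.003]
force: [0.2, -0.5, -0.4]
grip_width: 0.727
gripper_force: 0.0
```

```bash
python3 plan.py .606,-.0935,.10,-35.7 .606,-.0935,.05,-35.7
```

```text
t 8.2 pos [684.9  68.2 119.6] psi -7.3 dock [11.  80.2] F [ 0.2 -0.5 -0.4] grip 0.0 6.21 q6 [-0.   1.7]
.606,-.0935,.10,-35.7 -> tx -5.78 ty 17.04 tz 1.96 yaw 0.496 dyaw alt -2.646
.606,-.0935,.05,-35.7 -> tx -5.78 ty 17.04 tz 6.96 yaw 0.496 dyaw alt -2.646
```

Request:
apply_moves(commands=[{"tx":-5.8,"ty":17,"tz":2,"yaw":0.5,"claw":6.2},{"tx":-5.8,"ty":17,"tz":2,"yaw":0.5,"claw":6.2},{"tx":-5.8,"ty":17,"tz":2,"yaw":0.5,"claw":6.2},{"tx":-5.8,"ty":17,"tz":4,"yaw":0.5,"claw":6.2},{"tx":-5.8,"ty":17,"tz":7,"yaw":0.5,"claw":6.2},{"tx":-5.8,"ty":17,"tz":7,"yaw":0.5,"claw":6.2},{"tx":-5.8,"ty":17,"tz":7,"yaw":0.5,"claw":6.2},{"tx":-5.8,"ty":17,"tz":7,"yaw":0.5,"claw":6.2}])

```text
clock: 9.2
ee_pos: [0.6041, -0.093, 0.0475]
tcp_rot: [-0.0, 0.951, -0.308, 0.001]
force: [-0.2, 0.1, -0.3]
grip_width: 0.725
gripper_force: 0.0
```

```bash
python3 plan.py .606,-.0935,.016,-35.7; python3 - <<'E'
from m import *
for n,roi in(('top',(305,185,345,230)),('scene',(300,265,335,303))):
    im,d=snap(n,n+'3'); print(n,packs(n,im,[roi],[.032]))
E
```

```text
t 9.2 pos [604.1 -93.   47.5] psi -35.91 dock [-48.7 -89.9] F [-0.2  0.1 -0.3] grip 0.0 6.19 q6 [-0.27  1.93]
.606,-.0935,.016,-35.7 -> tx 0.19 ty -0.07 tz 3.15 yaw -0.004 dyaw alt 3.138
top [((array([640.05969238,  65.65370178]), np.float32(-1.6383667), [87.18400573730469, 100.67786407470703]), array([ 305,  185,   40,   45, 1699], dtype=int32))]
scene [((array([673.2053833 ,  69.04763794]), np.float32(-7.045883), [38.134029388427734, 51.5233154296875]), array([310, 276,  19,  22, 370], dtype=int32))]
```

```bash
sed -i 's/O=np.array(.*; YAW/O=np.array([.6662,-.0103]); YAW/' plan.py; grep -n "O=" plan.py
```

```text
4:O=np.array([.6662,-.0103]); YAW=-7.3
```

Request:
apply_moves(commands=[{"tx":0.2,"ty":0,"tz":1.5,"yaw":0,"claw":6.2},{"tx":0.2,"ty":0,"tz":2.9,"yaw":0,"claw":6.2},{"tx":0.2,"ty":0,"tz":2.9,"yaw":0,"claw":6.2},{"tx":0.2,"ty":0,"tz":2.9,"yaw":0,"claw":3.6},{"tx":0.2,"ty":0,"tz":2.9,"yaw":0,"claw":3.6},{"tx":0.2,"ty":0,"tz":2.9,"yaw":0,"claw":3.6},{"tx":0.2,"ty":0,"tz":2.9,"yaw":0,"claw":3.6},{"tx":0.2,"ty":0,"tz":2.9,"yaw":0,"claw":3.6}], force=25)

```text
clock: 10.3
ee_pos: [0.6047, -0.0942, 0.0176]
tcp_rot: [-0.0, 0.951, -0.308, -0.0]
force: [-0.4, -0.5, -0.1]
grip_width: 0.461
gripper_force: 26.2
```

```bash
python3 plan.py d,-8,-80,13,0 d,-1,-80,13,0
```

```text
t 10.3 pos [604.7 -94.2  17.6] psi -35.94 dock [-50.3 -91. ] F [-0.4 -0.5 -0.1] grip 26.2 3.94 q6 [-0.27  1.93]
d,-8,-80,13,0 -> tx 3.19 ty -2.99 tz 0.46 yaw -0.500 dyaw alt 2.642
d,-1,-80,13,0 -> tx 3.80 ty -3.33 tz 0.46 yaw -0.500 dyaw alt 2.642
```

Request:
apply_moves(commands=[{"tx":0.5,"ty":-0.5,"tz":0.05,"yaw":-0.08,"claw":3.6},{"tx":1.0,"ty":-1.0,"tz":0.05,"yaw":-0.17,"claw":3.6},{"tx":1.6,"ty":-1.5,"tz":0.05,"yaw":-0.26,"claw":3.6},{"tx":2.2,"ty":-2.0,"tz":0.05,"yaw":-0.35,"claw":3.6},{"tx":2.7,"ty":-2.5,"tz":0.05,"yaw":-0.43,"claw":3.6},{"tx":3.2,"ty":-3.0,"tz":0.05,"yaw":-0.5,"claw":3.6},{"tx":3.2,"ty":-3.0,"tz":0.05,"yaw":-0.5,"claw":3.6},{"tx":3.2,"ty":-3.0,"tz":0.05,"yaw":-0.5,"claw":3.6}])

```text
clock: 11.3
ee_pos: [0.6488, -0.0888, 0.0176]
tcp_rot: [0.0, 0.998, -0.064, 0.001]
force: [0.2, 0.5, 4.6]
grip_width: 0.459
gripper_force: 26.8
```

```bash
python3 plan.py d,0,-80,17.5,0 d,4,-80,17.5,0
```

```text
t 11.3 pos [648.8 -88.8  17.6] psi -7.34 dock [ -7.3 -80.1] F [0.2 0.5 4.6] grip 26.8 3.92 q6 [-0.24  1.46]
d,0,-80,17.5,0 -> tx 0.73 ty -0.01 tz 0.01 yaw -0.001 dyaw alt 3.141
d,4,-80,17.5,0 -> tx 1.13 ty -0.01 tz 0.01 yaw -0.001 dyaw alt 3.141
```

Request:
apply_moves(commands=[{"tx":0.2,"ty":0,"tz":0,"yaw":0,"claw":3.6},{"tx":0.4,"ty":0,"tz":0,"yaw":0,"claw":3.6},{"tx":0.6,"ty":0,"tz":0,"yaw":0,"claw":3.6},{"tx":0.8,"ty":0,"tz":0,"yaw":0,"claw":3.6},{"tx":0.9,"ty":0,"tz":0,"yaw":0,"claw":3.6},{"tx":1.0,"ty":0,"tz":0,"yaw":0,"claw":3.6},{"tx":1.1,"ty":0,"tz":0,"yaw":0,"claw":3.6},{"tx":1.1,"ty":0,"tz":0,"yaw":0,"claw":3.6}])

```text
clock: 12.3
ee_pos: [0.6552, -0.0893, 0.0176]
tcp_rot: [-0.0, 0.998, -0.064, -0.004]
force: [-10.7, 1.2, 14.9]
grip_width: 0.464
gripper_force: 28.0
```

```bash
python3 plan.py d,0,-80,17.5,0
```

```text
t 12.3 pos [655.2 -89.3  17.6] psi -7.32 dock [ -0.9 -79.8] F [-10.7   1.2  14.9] grip 28.0 3.96 q6 [-0.24  1.46]
d,0,-80,17.5,0 -> tx 0.09 ty 0.02 tz 0.01 yaw -0.000 dyaw alt 3.141
```

Request:
apply_moves(commands=[{"tx":0.2,"ty":0,"tz":-0.1,"yaw":0,"claw":3.6},{"tx":0.4,"ty":0,"tz":-0.1,"yaw":0,"claw":3.6},{"tx":0.4,"ty":0,"tz":-0.1,"yaw":0,"claw":3.6},{"tx":0,"ty":0,"tz":-0.1,"yaw":0,"claw":5.2},{"tx":0,"ty":0,"tz":-0.1,"yaw":0,"claw":5.2},{"tx":-0.3,"ty":0,"tz":-0.1,"yaw":0,"claw":5.2},{"tx":-0.3,"ty":0,"tz":-4,"yaw":0,"claw":5.2},{"tx":-0.3,"ty":0,"tz":-10,"yaw":0,"claw":5.4}])

```text
clock: 13.3
ee_pos: [0.6546, -0.0893, 0.1158]
tcp_rot: [-0.001, 0.998, -0.064, -0.002]
force: [0.2, -0.3, -0.0]
grip_width: 0.63
gripper_force: 0.0
```

```bash
python3 plan.py .5285,.345,.15,10 .5285,.345,.06,10
```

```text
t 13.3 pos [654.6 -89.3 115.8] psi -7.3 dock [ -1.5 -79.8] F [ 0.2 -0.3 -0. ] grip 0.0 5.38 q6 [-0.24  1.46]
.5285,.345,.15,10 -> tx -18.02 ty -41.47 tz -3.42 yaw -0.302 dyaw alt 2.840
.5285,.345,.06,10 -> tx -18.02 ty -41.47 tz 5.58 yaw -0.302 dyaw alt 2.840
```

```bash
python3 plan.py .5173,.3442,.12,100; python3 - <<'E'
from m import *
n='scene'; im,d=snap(n,'s4'); print(packs(n,im,[(300,265,335,303),(225,258,262,298)],[.032]*2))
E
```

```text
t 13.3 pos [654.6 -89.3 115.8] psi -7.3 dock [ -1.5 -79.8] F [ 0.2 -0.3 -0. ] grip 0.0 5.38 q6 [-0.24  1.46]
.5173,.3442,.12,100 -> tx -19.12 ty -41.25 tz -0.42 yaw 1.269 dyaw alt -1.873
[((array([673.19464111,  68.96069336]), np.float32(-7.045883), [38.30921173095703, 51.5233154296875]), array([310, 276,  19,  22, 371], dtype=int32)), ((array([675.61877441, -88.41601562]), np.float32(-71.490395), [17.785266876220703, 38.60636520385742]), array([236, 284,  18,   9,  70], dtype=int32))]
```

Pack B is still hidden by the arm. I'll go to the tray.

Request:
apply_moves(commands=[{"tx":-19.1,"ty":-41.2,"tz":-3,"yaw":-1.87,"claw":8.2},{"tx":-19.1,"ty":-41.2,"tz":-3,"yaw":-1.87,"claw":8.2},{"tx":-19.1,"ty":-41.2,"tz":-3,"yaw":-1.87,"claw":8.2},{"tx":-19.1,"ty":-41.2,"tz":-3,"yaw":-1.87,"claw":8.2},{"tx":-19.1,"ty":-41.2,"tz":-3,"yaw":-1.87,"claw":8.2},{"tx":-19.1,"ty":-41.2,"tz":-3,"yaw":-1.87,"claw":8.2},{"tx":-19.1,"ty":-41.2,"tz":-3,"yaw":-1.87,"claw":8.2},{"tx":-19.1,"ty":-41.2,"tz":-3,"yaw":-1.87,"claw":8.2}])

```text
clock: 14.35
ee_pos: [0.5179, 0.3471, 0.1475]
tcp_rot: [-0.0, 0.77, 0.637, 0.001]
force: [0.5, -0.8, -0.1]
grip_width: 0.962
gripper_force: 0.0
```

```bash
python3 plan.py .5173,.3442,.05,100; python3 - <<'E'
from m import *
n='scene'; im,d=snap(n,'s5'); print(packs(n,im,[(225,258,262,298)],[.032]))
E
```

```text
t 14.35 pos [517.9 347.1 147.5] psi 79.21 dock [-192.5  335.7] F [ 0.5 -0.8 -0.1] grip 0.0 8.22 q6 [0.48 0.67]
.5173,.3442,.05,100 -> tx -0.30 ty -0.00 tz 9.75 yaw -0.363 dyaw alt 2.779
[((array([652.84918213, -89.02270508]), np.float32(-7.706314), [37.69852066040039, 50.22808837890625]), array([236, 271,  20,  21, 353], dtype=int32))]
```

Request:
apply_moves(commands=[{"tx":-0.3,"ty":0,"tz":5,"yaw":-0.18,"claw":8.2},{"tx":-0.3,"ty":0,"tz":9,"yaw":-0.363,"claw":8.2},{"tx":-0.3,"ty":0,"tz":10,"yaw":-0.363,"claw":8.2},{"tx":-0.3,"ty":0,"tz":10,"yaw":-0.363,"claw":8.2},{"tx":-0.3,"ty":0,"tz":10,"yaw":-0.363,"claw":8.2},{"tx":-0.3,"ty":0,"tz":11,"yaw":-0.363,"claw":8.2},{"tx":-0.3,"ty":0,"tz":12,"yaw":-0.363,"claw":8.2},{"tx":-0.3,"ty":0,"tz":12,"yaw":-0.363,"claw":8.2}])

```text
clock: 15.4
ee_pos: [0.5175, 0.3399, 0.0261]
tcp_rot: [-0.0, 0.647, 0.763, -0.001]
force: [-0.9, 0.2, -0.0]
grip_width: 0.96
gripper_force: 0.0
```

```bash
python3 plan.py .5173,.3442,.012,100;python3 - <<'E'
from h import *
im,d=snap('scene','s6'); c=im[190:290,360:480]; cv2.imwrite('pics/s6c.png',cv2.resize(c,None,fx=5,fy=5,interpolation=cv2.INTER_CUBIC)[...,::-1])
E
```

```text
t 15.4 pos [517.5 339.9  26.1] psi 99.44 dock [-192.   328.4] F [-0.9  0.2 -0. ] grip 0.0 8.2 q6 [0.47 0.3 ]
.5173,.3442,.012,100 -> tx 0.43 ty 0.05 tz 1.41 yaw -0.010 dyaw alt 3.132
```

View pics/s6c.png

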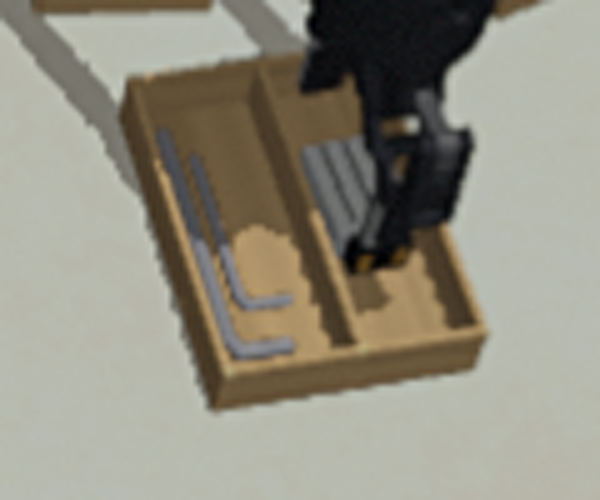

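The brass-padded nose appears at the near (+x) end of the slot pack, around crop (380,255). I'll check this in the first pictures before going lower.

```bash
python3 - <<'E'
from m import *
a=np.load('pics/top0.npz')['im'][210:310,170:260]; b=np.load('pics/scene0.npz')['im'][195:275,378:468]
a=cv2.resize(a,(400,444),interpolation=cv2.INTER_CUBIC); b=cv2.resize(b,(400,356),interpolation=cv2.INTER_CUBIC)
o=np.zeros((444,800,3),np.uint8); o[:,:400]=a; o[:356,400:]=b; cv2.imwrite('pics/nose.png',o[...,::-1])
E
```

```text
(no output)
```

View pics/nose.png

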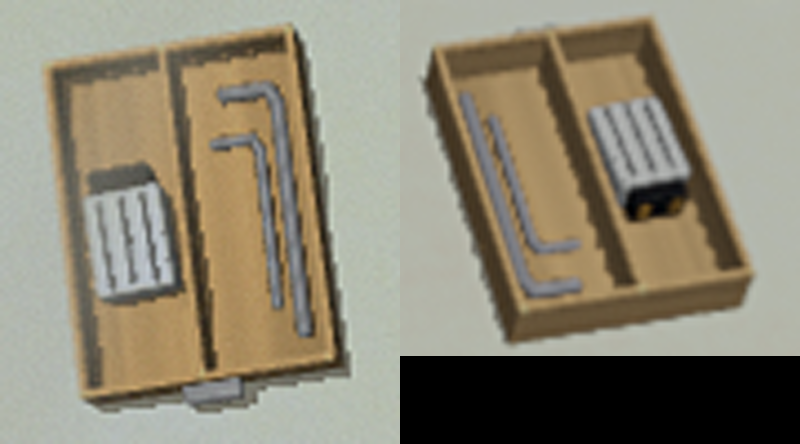

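Both views show the nose at the world +x end: top crop (120,180), scene crop (655,200). This contradicts the description, which put it towards the tray's front. The true heading is +10°, and the origin is near (0.528, 0.346).

```bash
python3 plan.py .5281,.3462,.012,100
```

```text
t 15.45 pos [517.9 340.   26.5] psi 99.44 dock [-191.6  328.7] F [-0.4  0.1 -0.6] grip 0.0 8.21 q6 [0.47 0.3 ]
.5281,.3462,.012,100 -> tx 0.44 ty 1.11 tz 1.45 yaw -0.010 dyaw alt 3.132
```

Request:
apply_moves(commands=[{"tx":0,"ty":0,"tz":-2.5,"yaw":0,"claw":8.3},{"tx":0.45,"ty":1.1,"tz":-2.5,"yaw":-0.01,"claw":8.3},{"tx":0.45,"ty":1.1,"tz":-2.5,"yaw":-0.01,"claw":8.3},{"tx":0.45,"ty":1.1,"tz":-0.5,"yaw":-0.01,"claw":8.3},{"tx":0.45,"ty":1.1,"tz":0.8,"yaw":-0.01,"claw":8.3},{"tx":0.45,"ty":1.1,"tz":1.4,"yaw":-0.01,"claw":8.3},{"tx":0.45,"ty":1.1,"tz":1.4,"yaw":-0.01,"claw":8.3},{"tx":0.45,"ty":1.1,"tz":1.4,"yaw":-0.01,"claw":8.3}])

```text
clock: 16.45
ee_pos: [0.5289, 0.3467, 0.0135]
tcp_rot: [0.0, 0.643, 0.766, 0.0]
force: [0.7, -0.2, -0.3]
grip_width: 0.974
gripper_force: 0.0
```

```bash
python3 plan.py .5281,.3462,.012,100
```

```text
t 16.45 pos [528.9 346.7  13.5] psi 100.03 dock [-181.6  336.7] F [ 0.7 -0.2 -0.3] grip 0.0 8.32 q6 [0.47 0.3 ]
.5281,.3462,.012,100 -> tx -0.04 ty -0.09 tz 0.15 yaw 0.000 dyaw alt -3.141
```

Request:
apply_moves(commands=[{"tx":0,"ty":0,"tz":0,"yaw":0,"claw":6},{"tx":0,"ty":0,"tz":0,"yaw":0,"claw":6},{"tx":0,"ty":0,"tz":0,"yaw":0,"claw":6},{"tx":0,"ty":0,"tz":0,"yaw":0,"claw":6},{"tx":0,"ty":0,"tz":0,"yaw":0,"claw":6},{"tx":0,"ty":0,"tz":-1,"yaw":0,"claw":6},{"tx":0,"ty":0,"tz":-2,"yaw":0,"claw":6},{"tx":0,"ty":0,"tz":-4,"yaw":0,"claw":6}], force=45)

```text
clock: 17.45
ee_pos: [0.528, 0.3463, 0.0534]
tcp_rot: [-0.0, 0.643, 0.766, -0.001]
force: [0.8, 0.2, -1.8]
grip_width: 0.732
gripper_force: 50.0
```

```bash
python3 plan.py d,-52,0,120,90 d,-52,0,40,90;python3 - <<'E'
from h import *
im,d=snap('scene','s7'); c=im[170:290,360:480]; cv2.imwrite('pics/s7c.png',cv2.resize(c,None,fx=4,fy=4,interpolation=cv2.INTER_CUBIC)[...,::-1])
E
```

```text
t 17.45 pos [528.  346.3  53.4] psi 100.03 dock [-182.4  336.1] F [ 0.8  0.2 -1.8] grip 50.0 6.25 q6 [0.47 0.3 ]
d,-52,0,120,90 -> tx -35.97 ty 2.44 tz -6.66 yaw 0.302 dyaw alt -2.839
d,-52,0,40,90 -> tx -35.97 ty 2.44 tz 1.34 yaw 0.302 dyaw alt -2.839
```

View pics/s7c.png

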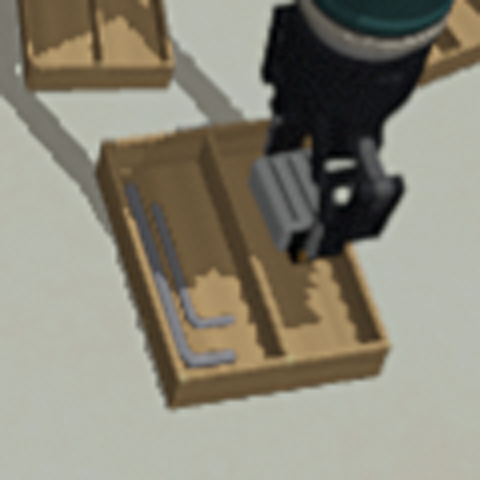

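The pack is clear of the slot, held nose-to-tail, with the hex keys undisturbed. Now I'll carry it over to the dock.

Request:
apply_moves(commands=[{"tx":0,"ty":0,"tz":-6,"yaw":0,"claw":6},{"tx":-4,"ty":0.3,"tz":-9,"yaw":0.1,"claw":6},{"tx":-9.5,"ty":0.7,"tz":-9,"yaw":0.2,"claw":6},{"tx":-15,"ty":1.1,"tz":-9,"yaw":0.3,"claw":6},{"tx":-21,"ty":1.5,"tz":-9,"yaw":0.3,"claw":6},{"tx":-27,"ty":1.9,"tz":-9,"yaw":0.3,"claw":6},{"tx":-32,"ty":2.2,"tz":-8,"yaw":0.3,"claw":6},{"tx":-36,"ty":2.45,"tz":-7,"yaw":0.3,"claw":6}])

```text
clock: 18.5
ee_pos: [0.616, -0.006, 0.1233]
tcp_rot: [0.0, 0.75, 0.661, 0.0]
force: [0.3, 0.6, -2.5]
grip_width: 0.729
gripper_force: 51.2
```

```bash
python3 plan.py d,-52,0,22,90 d,-52,0,18,90
```

```text
t 18.5 pos [616.   -6.  123.3] psi 82.77 dock [-50.4  -2.1] F [ 0.3  0.6 -2.5] grip 51.2 6.23 q6 [-0.12  0.  ]
d,-52,0,22,90 -> tx 0.21 ty -0.16 tz 10.13 yaw 0.001 dyaw alt -3.140
d,-52,0,18,90 -> tx 0.21 ty -0.16 tz 10.53 yaw 0.001 dyaw alt -3.140
```

Request:
apply_moves(commands=[{"tx":0.1,"ty":-0.1,"tz":4,"yaw":0,"claw":6},{"tx":0.1,"ty":-0.1,"tz":8,"yaw":0,"claw":6},{"tx":0.1,"ty":-0.1,"tz":9.5,"yaw":0,"claw":6},{"tx":0.1,"ty":-0.1,"tz":10,"yaw":0,"claw":6},{"tx":0.1,"ty":-0.1,"tz":10.4,"yaw":0,"claw":6},{"tx":0.1,"ty":-0.1,"tz":10.5,"yaw":0,"claw":6},{"tx":0.1,"ty":-0.1,"tz":10.6,"yaw":0,"claw":6},{"tx":0.1,"ty":-0.1,"tz":10.6,"yaw":0,"claw":6}])

```text
clock: 19.5
ee_pos: [0.6152, -0.0026, 0.0182]
tcp_rot: [0.001, 0.75, 0.662, 0.001]
force: [-0.4, 1.4, 5.1]
grip_width: 0.726
gripper_force: 51.9
```

```bash
python3 plan.py d,-52,0,18,90
```

```text
t 19.5 pos [615.2  -2.6  18.2] psi 82.85 dock [-51.6   1.2] F [-0.4  1.4  5.1] grip 51.9 6.2 q6 [-0.12  0.01]
d,-52,0,18,90 -> tx -0.12 ty -0.04 tz 0.02 yaw 0.003 dyaw alt -3.139
```

Request:
apply_moves(commands=[{"tx":0,"ty":0,"tz":-0.1,"yaw":0,"claw":8.3},{"tx":0,"ty":0,"tz":-0.1,"yaw":0,"claw":8.3},{"tx":0,"ty":0,"tz":-0.1,"yaw":0,"claw":8.3},{"tx":0,"ty":0,"tz":-3,"yaw":0,"claw":8.3},{"tx":0,"ty":0,"tz":-8,"yaw":0.1,"claw":8.3},{"tx":0,"ty":0,"tz":-8,"yaw":0.28,"claw":8.3},{"tx":0,"ty":0,"tz":-8,"yaw":0.46,"claw":6.2},{"tx":0,"ty":0,"tz":-8,"yaw":0.64,"claw":6.2}])

```text
clock: 20.5
ee_pos: [0.6144, -0.0026, 0.0972]
tcp_rot: [-0.0, 0.921, 0.389, 0.0]
force: [-0.8, 0.1, 0.1]
grip_width: 0.723
gripper_force: 0.0
```

```bash
python3 plan.py d,-52,1,48,0; python3 - <<'E'
from m import *
n='scene'; im,d=snap(n,'s8'); print(packs(n,im,[(262,250,300,292),(225,258,262,298),(300,265,335,303)],[.032]*3))
E
```

```text
t 20.5 pos [614.4  -2.6  97.2] psi 45.83 dock [-52.4   1.1] F [-0.8  0.1  0.1] grip 0.0 6.17 q6 [-0.12  0.65]
d,-52,1,48,0 -> tx 0.02 ty 0.03 tz 4.92 yaw 0.927 dyaw alt -2.214
[((array([634.8013916 ,  -0.94932175]), np.float32(-70.2827), [15.73408317565918, 40.15214157104492]), array([276, 266,  18,   8,  64], dtype=int32)), ((array([653.31054688, -89.65989685]), np.float32(-2.6484299), [38.49986267089844, 49.531314849853516]), array([236, 271,  19,  21, 354], dtype=int32)), ((array([673.36871338,  69.02745056]), np.float32(-7.045883), [38.134029388427734, 51.1942024230957]), array([310, 276,  19,  22, 367], dtype=int32))]
```

Request:
apply_moves(commands=[{"tx":0,"ty":0,"tz":0,"yaw":0.18,"claw":6.2},{"tx":0,"ty":0,"tz":0,"yaw":0.36,"claw":6.2},{"tx":0,"ty":0,"tz":0,"yaw":0.54,"claw":6.2},{"tx":0,"ty":0,"tz":1,"yaw":0.72,"claw":6.2},{"tx":0,"ty":0,"tz":3,"yaw":0.9,"claw":6.2},{"tx":0,"ty":0,"tz":5,"yaw":0.927,"claw":6.2},{"tx":0,"ty":0,"tz":7,"yaw":0.927,"claw":6.2},{"tx":0,"ty":0,"tz":8,"yaw":0.927,"claw":6.2}])

```text
clock: 21.55
ee_pos: [0.6137, -0.0025, 0.0159]
tcp_rot: [-0.0, 0.998, -0.059, -0.001]
force: [0.7, 0.3, -0.6]
grip_width: 0.726
gripper_force: 0.0
```

Request:
apply_moves(commands=[{"tx":0,"ty":0,"tz":0,"yaw":0,"claw":6.2},{"tx":0,"ty":0,"tz":0,"yaw":0,"claw":3.6},{"tx":0,"ty":0,"tz":0,"yaw":0,"claw":3.6},{"tx":0,"ty":0,"tz":0,"yaw":0,"claw":3.6},{"tx":0,"ty":0,"tz":0,"yaw":0,"claw":3.6},{"tx":0,"ty":0,"tz":0,"yaw":0,"claw":3.6},{"tx":0,"ty":0,"tz":0,"yaw":0,"claw":3.6},{"tx":0,"ty":0,"tz":0,"yaw":0,"claw":3.6}], force=25)

```text
clock: 22.55
ee_pos: [0.6152, -0.0026, 0.018]
tcp_rot: [-0.0, 0.998, -0.06, 0.001]
force: [-0.2, -0.2, 5.5]
grip_width: 0.46
gripper_force: 27.2
```

```bash
python3 plan.py d,-8,0,17.5,0 d,2,0,17.5,0
```

```text
t 22.55 pos [615.2  -2.6  18. ] psi -6.94 dock [-51.5   1.1] F [-0.2 -0.2  5.5] grip 27.2 3.93 q6 [-0.12  1.58]
d,-8,0,17.5,0 -> tx 4.35 ty 0.14 tz 0.05 yaw 0.006 dyaw alt -3.135
d,2,0,17.5,0 -> tx 5.35 ty 0.15 tz 0.05 yaw 0.006 dyaw alt -3.135
```

Request:
apply_moves(commands=[{"tx":0.7,"ty":0.05,"tz":-0.05,"yaw":0.006,"claw":3.6},{"tx":1.5,"ty":0.1,"tz":-0.05,"yaw":0.006,"claw":3.6},{"tx":2.3,"ty":0.12,"tz":-0.05,"yaw":0.006,"claw":3.6},{"tx":3.1,"ty":0.14,"tz":-0.05,"yaw":0.006,"claw":3.6},{"tx":3.8,"ty":0.14,"tz":-0.05,"yaw":0.006,"claw":3.6},{"tx":4.3,"ty":0.14,"tz":-0.05,"yaw":0.006,"claw":3.6},{"tx":4.6,"ty":0.14,"tz":-0.05,"yaw":0.006,"claw":3.6},{"tx":4.7,"ty":0.14,"tz":-0.05,"yaw":0.006,"claw":3.6}])

```text
clock: 23.55
ee_pos: [0.6577, -0.0092, 0.018]
tcp_rot: [-0.0, 0.998, -0.063, -0.003]
force: [-9.7, 0.6, 13.1]
grip_width: 0.458
gripper_force: 27.9
```

```bash
python3 plan.py d,0,0,17.5,0
```

```text
t 23.55 pos [657.7  -9.2  18. ] psi -7.27 dock [-8.6  0. ] F [-9.7  0.6 13.1] grip 27.9 3.91 q6 [-0.12  1.58]
d,0,0,17.5,0 -> tx 0.86 ty 0.00 tz 0.05 yaw 0.000 dyaw alt -3.141
```

Request:
apply_moves(commands=[{"tx":0.2,"ty":0,"tz":-0.1,"yaw":0,"claw":3.6},{"tx":0.4,"ty":0,"tz":-0.1,"yaw":0,"claw":3.6},{"tx":0.6,"ty":0,"tz":-0.1,"yaw":0,"claw":3.6},{"tx":0.7,"ty":0,"tz":-0.1,"yaw":0,"claw":3.6},{"tx":0.8,"ty":0,"tz":-0.1,"yaw":0,"claw":3.6},{"tx":0.9,"ty":0,"tz":-0.1,"yaw":0,"claw":3.6},{"tx":1.0,"ty":0,"tz":-0.1,"yaw":0,"claw":3.6},{"tx":1.0,"ty":0,"tz":-0.1,"yaw":0,"claw":3.6}])

```text
clock: 24.55
ee_pos: [0.6663, -0.0104, 0.0181]
tcp_rot: [-0.0, 0.998, -0.063, -0.004]
force: [-11.7, 1.1, 8.2]
grip_width: 0.458
gripper_force: 27.4
```

```bash
python3 plan.py d,0,0,17.5,0
```

```text
t 24.55 pos [666.3 -10.4  18.1] psi -7.27 dock [ 0.1 -0.1] F [-11.7   1.1   8.2] grip 27.4 3.91 q6 [-0.12  1.58]
d,0,0,17.5,0 -> tx -0.01 ty -0.01 tz 0.06 yaw 0.001 dyaw alt -3.141
```

Push once more to confirm contact, then release and lift.

Request:
apply_moves(commands=[{"tx":0.2,"ty":0,"tz":-0.1,"yaw":0,"claw":3.6},{"tx":0.4,"ty":0,"tz":-0.1,"yaw":0,"claw":3.6},{"tx":0.4,"ty":0,"tz":-0.1,"yaw":0,"claw":3.6},{"tx":0.4,"ty":0,"tz":-0.1,"yaw":0,"claw":3.6},{"tx":0.4,"ty":0,"tz":-0.1,"yaw":0,"claw":3.6},{"tx":0.4,"ty":0,"tz":-0.1,"yaw":0,"claw":3.6},{"tx":0.4,"ty":0,"tz":-0.1,"yaw":0,"claw":3.6},{"tx":0.4,"ty":0,"tz":-0.1,"yaw":0,"claw":3.6}])

```text
clock: 25.55
ee_pos: [0.6664, -0.0104, 0.0181]
tcp_rot: [-0.0, 0.998, -0.063, -0.008]
force: [-17.5, 0.8, 8.7]
grip_width: 0.458
gripper_force: 27.6
```

```bash
python3 plan.py
```

```text
t 25.55 pos [666.4 -10.4  18.1] psi -7.27 dock [ 0.2 -0.1] F [-17.5   0.8   8.7] grip 27.6 3.91 q6 [-0.12  1.58]
```

Request:
apply_moves(commands=[{"tx":0,"ty":0,"tz":0,"yaw":0,"claw":3.6},{"tx":-0.4,"ty":0,"tz":0,"yaw":0,"claw":5.2},{"tx":-0.5,"ty":0,"tz":0,"yaw":0,"claw":5.2},{"tx":-0.5,"ty":0,"tz":0,"yaw":0,"claw":5.2},{"tx":-0.5,"ty":0,"tz":-3,"yaw":0,"claw":5.2},{"tx":-0.5,"ty":0,"tz":-8,"yaw":0,"claw":5.2},{"tx":-6,"ty":0,"tz":-10,"yaw":0,"claw":0},{"tx":-12,"ty":0,"tz":-10,"yaw":0,"claw":0}])

```text
clock: 26.55
ee_pos: [0.558, 0.0035, 0.122]
tcp_rot: [0.0, 0.998, -0.064, 0.003]
force: [-0.2, 0.2, 0.0]
grip_width: 0.19
gripper_force: 0.0
```

```bash
python3 plan.py d,-160,0,80,0 d,-160,0,27,0; python3 - <<'E'
from m import *
n='scene'; im,d=snap(n,'s9'); print(packs(n,im,[(262,265,300,301),(225,258,262,298),(300,265,335,303)],[.032]*3))
E
```

```text
t 26.55 pos [558.    3.5 122. ] psi -7.3 dock [-1.091e+02 -1.000e-01] F [-0.2  0.2  0. ] grip 0.0 1.63 q6 [-0.12  1.58]
d,-160,0,80,0 -> tx -5.09 ty -0.01 tz 4.20 yaw 0.000 dyaw alt -3.142
d,-160,0,27,0 -> tx -5.09 ty -0.01 tz 9.50 yaw 0.000 dyaw alt -3.142
[((array([662.97259521, -10.19392014]), np.float32(-7.470955), [37.727115631103516, 50.7257194519043]), array([272, 273,  20,  22, 362], dtype=int32)), ((array([652.9909668 , -89.13327789]), np.float32(-6.945854), [37.837928771972656, 50.308998107910156]), array([236, 271,  20,  21, 356], dtype=int32)), ((array([673.06317139,  68.6147995 ]), np.float32(-3.9873276), [36.84477615356445, 49.494441986083984]), array([310, 276,  18,  21, 358], dtype=int32))]
```

The row is even: scene fit spacing is 79.5 mm and the noses are collinear. Now for the keeper.

Request:
apply_moves(commands=[{"tx":-5.6,"ty":0,"tz":2,"yaw":0,"claw":0},{"tx":-5.6,"ty":0,"tz":4,"yaw":0,"claw":0},{"tx":-5.6,"ty":0,"tz":6,"yaw":0,"claw":0},{"tx":-5.6,"ty":0,"tz":9,"yaw":0,"claw":0},{"tx":-5.6,"ty":0,"tz":10.5,"yaw":0,"claw":0},{"tx":-5.6,"ty":0,"tz":10.5,"yaw":0,"claw":0},{"tx":-5.6,"ty":0,"tz":10.5,"yaw":0,"claw":0},{"tx":-5.6,"ty":0,"tz":10.5,"yaw":0,"claw":0}])

```text
clock: 27.6
ee_pos: [0.5011, 0.0108, 0.0155]
tcp_rot: [-0.0, 0.998, -0.064, 0.001]
force: [0.1, 0.2, 0.7]
grip_width: 0.002
gripper_force: 0.0
```

```bash
python3 plan.py d,-70,0,17,0 d,-62,0,17,0
```

```text
t 27.6 pos [501.1  10.8  15.5] psi -7.29 dock [-166.4   -0. ] F [0.1 0.2 0.7] grip 0.0 0.02 q6 [-0.12  1.58]
d,-70,0,17,0 -> tx 9.64 ty -0.00 tz -0.15 yaw 0.000 dyaw alt -3.141
d,-62,0,17,0 -> tx 10.44 ty 0.00 tz -0.15 yaw 0.000 dyaw alt -3.141
```

Request:
apply_moves(commands=[{"tx":1.2,"ty":0,"tz":-0.1,"yaw":0,"claw":0},{"tx":2.4,"ty":0,"tz":-0.1,"yaw":0,"claw":0},{"tx":3.6,"ty":0,"tz":-0.1,"yaw":0,"claw":0},{"tx":4.8,"ty":0,"tz":-0.1,"yaw":0,"claw":0},{"tx":6,"ty":0,"tz":-0.1,"yaw":0,"claw":0},{"tx":7.2,"ty":0,"tz":-0.1,"yaw":0,"claw":0},{"tx":8.4,"ty":0,"tz":-0.1,"yaw":0,"claw":0},{"tx":9.2,"ty":0,"tz":-0.1,"yaw":0,"claw":0}])

```text
clock: 28.6
ee_pos: [0.5924, -0.0009, 0.0155]
tcp_rot: [-0.0, 0.998, -0.064, 0.0]
force: [-2.1, 1.0, 0.7]
grip_width: 0.002
gripper_force: 1.2
```

```bash
python3 plan.py d,-62,0,17,0
```

```text
t 28.6 pos [592.4  -0.9  15.5] psi -7.29 dock [-74.4  -0. ] F [-2.1  1.   0.7] grip 1.2 0.02 q6 [-0.12  1.58]
d,-62,0,17,0 -> tx 1.24 ty -0.00 tz -0.15 yaw 0.000 dyaw alt -3.141
```

Request:
apply_moves(commands=[{"tx":0.4,"ty":0,"tz":0,"yaw":0,"claw":0},{"tx":0.8,"ty":0,"tz":0,"yaw":0,"claw":0},{"tx":1.0,"ty":0,"tz":0,"yaw":0,"claw":0},{"tx":1.2,"ty":0,"tz":0,"yaw":0,"claw":0},{"tx":1.4,"ty":0,"tz":0,"yaw":0,"claw":0},{"tx":1.5,"ty":0,"tz":0,"yaw":0,"claw":0},{"tx":1.6,"ty":0,"tz":0,"yaw":0,"claw":0},{"tx":1.6,"ty":0,"tz":0,"yaw":0,"claw":0}])

```text
clock: 29.6
ee_pos: [0.6047, -0.0024, 0.0155]
tcp_rot: [-0.0, 0.998, -0.063, -0.002]
force: [-7.8, 1.6, 5.0]
grip_width: 0.005
gripper_force: 3.9
```

```bash
python3 plan.py
```

```text
t 29.6 pos [604.7  -2.4  15.5] psi -7.28 dock [-62.  -0.] F [-7.8  1.6  5. ] grip 3.9 0.04 q6 [-0.12  1.58]
```

Request:
apply_moves(commands=[{"tx":0.2,"ty":0,"tz":-0.1,"yaw":0,"claw":0},{"tx":0.4,"ty":0,"tz":-0.1,"yaw":0,"claw":0},{"tx":0.5,"ty":0,"tz":-0.1,"yaw":0,"claw":0},{"tx":0.5,"ty":0,"tz":-0.1,"yaw":0,"claw":0},{"tx":0.5,"ty":0,"tz":-0.1,"yaw":0,"claw":0},{"tx":0.5,"ty":0,"tz":-0.1,"yaw":0,"claw":0},{"tx":0.5,"ty":0,"tz":-0.1,"yaw":0,"claw":0},{"tx":0.5,"ty":0,"tz":-0.1,"yaw":0,"claw":0}])

```text
clock: 30.6
ee_pos: [0.6048, -0.0025, 0.0155]
tcp_rot: [-0.0, 0.998, -0.063, -0.007]
force: [-15.8, 2.9, 9.8]
grip_width: -0.003
gripper_force: 8.1
```

```bash
python3 plan.py d,-80,0,17,0 d,-80,0,120,0 d,-64,142,140,0
```

```text
t 30.6 pos [604.8  -2.5  15.5] psi -7.27 dock [-61.9  -0. ] F [-15.8   2.9   9.8] grip 8.1 -0.03 q6 [-0.12  1.58]
d,-80,0,17,0 -> tx -1.81 ty -0.00 tz -0.15 yaw 0.000 dyaw alt -3.141
d,-80,0,120,0 -> tx -1.81 ty -0.00 tz -10.45 yaw 0.000 dyaw alt -3.141
d,-64,142,140,0 -> tx -0.20 ty -14.20 tz -12.45 yaw 0.000 dyaw alt -3.141
```

Stalled at dock x = -62, exactly the expected home position, with 16 N. Next I'll back off, rise, and go over the latch, flipping the tool half a turn so joint 6 has room for the quarter turn.

Request:
apply_moves(commands=[{"tx":-1.8,"ty":0,"tz":-0.1,"yaw":0,"claw":0},{"tx":-2,"ty":0,"tz":-3,"yaw":-0.1,"claw":0},{"tx":-2,"ty":0,"tz":-9,"yaw":-0.28,"claw":3},{"tx":-1,"ty":-5,"tz":-12,"yaw":-0.46,"claw":3},{"tx":-0.4,"ty":-10,"tz":-12,"yaw":-0.64,"claw":3},{"tx":-0.4,"ty":-14.2,"tz":-12,"yaw":-0.82,"claw":3},{"tx":-0.4,"ty":-14.2,"tz":-12,"yaw":-1,"claw":3},{"tx":-0.4,"ty":-14.2,"tz":-12,"yaw":-1.18,"claw":3}])

```text
clock: 31.6
ee_pos: [0.6277, 0.1388, 0.1372]
tcp_rot: [0.001, 0.863, 0.506, 0.001]
force: [-0.4, -0.1, -0.1]
grip_width: 0.352
gripper_force: 0.0
```

```bash
python3 plan.py d,-64,142,140,180; python3 - <<'E'
from m import *
n='scene'; im,d=snap(n,'s10'); print(packs(n,im,[(262,265,300,301),(225,258,262,298),(300,265,335,303)],[.032]*3))
c=im[205:325,210:370]; cv2.imwrite('pics/s10c.png',cv2.resize(c,None,fx=5,fy=5,interpolation=cv2.INTER_CUBIC)[...,::-1])
E
```

```text
t 31.6 pos [627.7 138.8 137.2] psi 60.74 dock [-57.1 143. ] F [-0.4 -0.1 -0.1] grip 0.0 3.01 q6 [0.11 0.62]
d,-64,142,140,180 -> tx -0.35 ty -0.60 tz -0.28 yaw 1.188 dyaw alt -1.954
[((array([652.79278564, -13.86709976]), np.float32(87.33247), [72.13328552246094, 82.03900146484375]), array([262, 265,  38,  30, 636], dtype=int32)), ((array([644.66925049, -82.77568054]), np.float32(-2.6484375), [53.151649475097656, 67.43168640136719]), array([236, 264,  26,  28, 521], dtype=int32)), ((array([663.56262207,  57.77404022]), np.float32(-6.3834305), [62.3526496887207, 68.5281753540039]), array([300, 268,  29,  30, 504], dtype=int32))]
```

View pics/s10c.png

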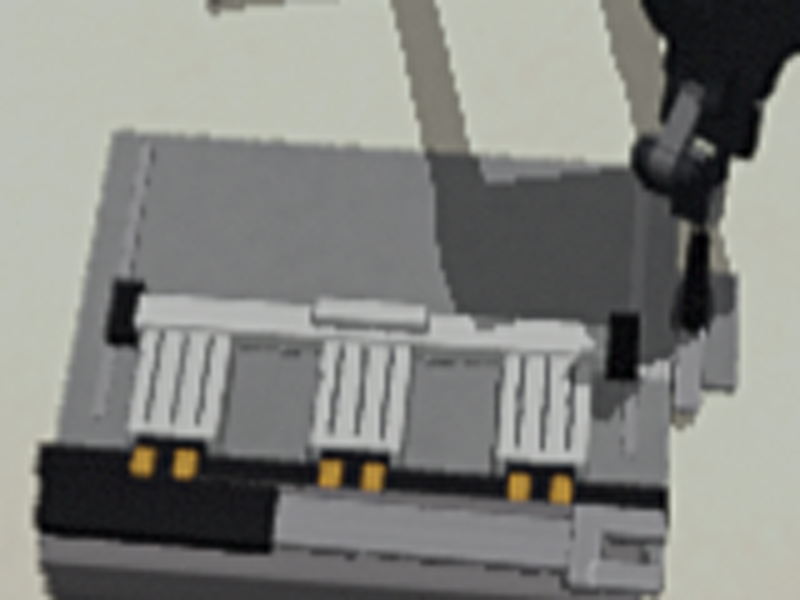

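All three packs sit squarely before their contacts with the keeper behind them at crop row 315, and the latch thumb bar is at (695,280), still open. Now for the latch.

Request:
apply_moves(commands=[{"tx":-0.35,"ty":-0.6,"tz":0,"yaw":-0.18,"claw":3},{"tx":-0.35,"ty":-0.6,"tz":0,"yaw":-0.36,"claw":3},{"tx":-0.35,"ty":-0.6,"tz":0,"yaw":-0.54,"claw":3},{"tx":-0.35,"ty":-0.6,"tz":0,"yaw":-0.72,"claw":3},{"tx":-0.35,"ty":-0.6,"tz":0,"yaw":-0.9,"claw":3},{"tx":-0.35,"ty":-0.6,"tz":0,"yaw":-1.08,"claw":3},{"tx":-0.35,"ty":-0.6,"tz":0,"yaw":-1.26,"claw":3},{"tx":-0.35,"ty":-0.6,"tz":0,"yaw":-1.44,"claw":3}])

```text
clock: 32.65
ee_pos: [0.6205, 0.1377, 0.1371]
tcp_rot: [0.001, 0.317, 0.948, 0.0]
force: [-0.5, -0.8, -0.3]
grip_width: 0.352
gripper_force: 0.0
```

```bash
python3 plan.py d,-64,142,40,180
```

```text
t 32.65 pos [620.5 137.7 137.1] psi 142.98 dock [-64.1 141. ] F [-0.5 -0.8 -0.3] grip 0.0 3.01 q6 [ 0.11 -0.81]
d,-64,142,40,180 -> tx 0.04 ty 0.09 tz 9.71 yaw -0.519 dyaw alt 2.623
```

Request:
apply_moves(commands=[{"tx":0,"ty":0.1,"tz":2,"yaw":-0.18,"claw":3},{"tx":0,"ty":0.1,"tz":4,"yaw":-0.36,"claw":3},{"tx":0,"ty":0.1,"tz":6,"yaw":-0.52,"claw":3},{"tx":0,"ty":0.1,"tz":6,"yaw":-0.52,"claw":3},{"tx":0,"ty":0.1,"tz":8,"yaw":-0.52,"claw":3},{"tx":0,"ty":0.1,"tz":9.6,"yaw":-0.52,"claw":3},{"tx":0,"ty":0.1,"tz":9.6,"yaw":-0.52,"claw":3},{"tx":0,"ty":0.1,"tz":9.6,"yaw":-0.52,"claw":3}])

```text
clock: 33.65
ee_pos: [0.6206, 0.1387, 0.0412]
tcp_rot: [0.0, 0.065, 0.998, 0.0]
force: [-0.1, -0.6, 0.4]
grip_width: 0.353
gripper_force: 0.0
```

Request:
apply_moves(commands=[{"tx":0,"ty":0,"tz":0,"yaw":0,"claw":0.5},{"tx":0,"ty":0,"tz":0,"yaw":0,"claw":0.5},{"tx":0,"ty":0,"tz":0,"yaw":0,"claw":0.5},{"tx":0,"ty":0,"tz":0,"yaw":0,"claw":0.5},{"tx":0,"ty":0,"tz":0,"yaw":0,"claw":0.5},{"tx":0,"ty":0,"tz":0,"yaw":0,"claw":0.5},{"tx":0,"ty":0,"tz":0,"yaw":0,"claw":0.5},{"tx":0,"ty":0,"tz":0,"yaw":0,"claw":0.5}], force=40)

```text
clock: 34.65
ee_pos: [0.6207, 0.139, 0.0415]
tcp_rot: [0.001, 0.064, 0.998, 0.0]
force: [-0.9, 1.9, 5.9]
grip_width: 0.108
gripper_force: 43.7
```

```bash
python3 plan.py d,-64,142,40,180
```

```text
t 34.65 pos [620.7 139.   41.5] psi 172.61 dock [-64.1 142.3] F [-0.9  1.9  5.9] grip 43.7 0.92 q6 [ 0.11 -1.33]
d,-64,142,40,180 -> tx -0.01 ty -0.03 tz 0.15 yaw -0.002 dyaw alt 3.140
```

Request:
apply_moves(commands=[{"tx":0,"ty":0,"tz":0,"yaw":0.15,"claw":0.5},{"tx":0,"ty":0,"tz":0,"yaw":0.32,"claw":0.5},{"tx":0,"ty":0,"tz":0,"yaw":0.49,"claw":0.5},{"tx":0,"ty":0,"tz":0,"yaw":0.66,"claw":0.5},{"tx":0,"ty":0,"tz":0,"yaw":0.83,"claw":0.5},{"tx":0,"ty":0,"tz":0,"yaw":1.0,"claw":0.5},{"tx":0,"ty":0,"tz":0,"yaw":1.17,"claw":0.5},{"tx":0,"ty":0,"tz":0,"yaw":1.34,"claw":0.5}])

```text
clock: 35.65
ee_pos: [0.6198, 0.1381, 0.0415]
tcp_rot: [0.0, 0.672, 0.74, -0.0]
force: [-3.6, -0.9, 9.7]
grip_width: 0.106
gripper_force: 44.1
```

```bash
python3 plan.py d,-64,142,40,90; python3 -c "
from bench import bot; print(bot.get_state()['torque'])"
```

```text
t 35.65 pos [619.8 138.1  41.5] psi 95.54 dock [-64.9 141.3] F [-3.6 -0.9  9.7] grip 44.1 0.91 q6 [0.11 0.01]
d,-64,142,40,90 -> tx 0.05 ty 0.10 tz 0.15 yaw 0.224 dyaw alt -2.917
[-0.27560035  0.47457795  0.07916701]
```

Request:
apply_moves(commands=[{"tx":0,"ty":0,"tz":0,"yaw":0.1,"claw":0.5},{"tx":0,"ty":0,"tz":0,"yaw":0.18,"claw":0.5},{"tx":0,"ty":0,"tz":0,"yaw":0.24,"claw":0.5},{"tx":0,"ty":0,"tz":0,"yaw":0.27,"claw":0.5},{"tx":0,"ty":0,"tz":0,"yaw":0.29,"claw":0.5},{"tx":0,"ty":0,"tz":0,"yaw":0.29,"claw":0.5},{"tx":0,"ty":0,"tz":0,"yaw":0.29,"claw":0.5},{"tx":0,"ty":0,"tz":0,"yaw":0.29,"claw":0.5}])

```text
clock: 36.65
ee_pos: [0.6196, 0.1381, 0.0415]
tcp_rot: [0.0, 0.769, 0.639, -0.001]
force: [-3.3, -1.5, 9.1]
grip_width: 0.105
gripper_force: 55.2
```

```bash
python3 plan.py d,-64,142,40,90; python3 -c "
from bench import bot; print(bot.get_state()['torque'])"
```

```text
t 36.65 pos [619.6 138.1  41.5] psi 79.4 dock [-65.1 141.3] F [-3.3 -1.5  9.1] grip 55.2 0.89 q6 [0.11 0.3 ]
d,-64,142,40,90 -> tx 0.08 ty 0.11 tz 0.15 yaw -0.058 dyaw alt 3.084
[-0.09130992  0.59209495  1.10531572]
```

Torque has risen to 1.1 N m just past 90°, so the latch is at its stop. I'll relax, release and lift clear.

Request:
apply_moves(commands=[{"tx":0,"ty":0,"tz":0,"yaw":-0.03,"claw":0.5},{"tx":0,"ty":0,"tz":0,"yaw":-0.05,"claw":3},{"tx":0,"ty":0,"tz":0,"yaw":-0.05,"claw":3},{"tx":0,"ty":0,"tz":0,"yaw":-0.05,"claw":3},{"tx":0,"ty":0,"tz":-4,"yaw":-0.05,"claw":3},{"tx":0,"ty":0,"tz":-9,"yaw":-0.05,"claw":3},{"tx":-3,"ty":-4,"tz":-14,"yaw":-0.05,"claw":3},{"tx":1,"ty":-9,"tz":-18,"yaw":-0.05,"claw":3}])

```text
clock: 37.65
ee_pos: [0.5437, 0.1529, 0.2121]
tcp_rot: [0.001, 0.756, 0.655, 0.0]
force: [0.6, 2.2, -0.3]
grip_width: 0.347
gripper_force: 0.0
```

Request:
apply_moves(commands=[{"tx":5,"ty":-4,"tz":-3,"yaw":0,"claw":3},{"tx":10,"ty":-8,"tz":-3,"yaw":0,"claw":3},{"tx":15,"ty":-8,"tz":-3,"yaw":0,"claw":3},{"tx":20,"ty":-8,"tz":-3,"yaw":0,"claw":3},{"tx":20,"ty":-8,"tz":-3,"yaw":0,"claw":3},{"tx":20,"ty":-8,"tz":-3,"yaw":0,"claw":3},{"tx":20,"ty":-8,"tz":-3,"yaw":0,"claw":3},{"tx":20,"ty":-8,"tz":-3,"yaw":0,"claw":3}])

```text
clock: 38.65
ee_pos: [0.4922, 0.3631, 0.2406]
tcp_rot: [-0.0, 0.755, 0.656, -0.0]
force: [0.7, -0.4, -0.3]
grip_width: 0.35
gripper_force: 0.0
```

```bash
python3 plan.py; python3 - <<'E'
from m import *
o=[]
for n,(y0,x0) in(('scene',(210,212)),('top',(150,280))):
    im,d=snap(n,n+'11'); c=im[y0:y0+120,x0:x0+150]; o.append(cv2.resize(c,(400,320),interpolation=cv2.INTER_CUBIC))
cv2.imwrite('pics/fin.png',np.hstack(o)[...,::-1])
E
```

```text
t 38.65 pos [492.2 363.1 240.6] psi 82.01 dock [-220.1  348.3] F [ 0.7 -0.4 -0.3] grip 0.0 2.99 q6 [0.52 0.66]
```

View pics/fin.png

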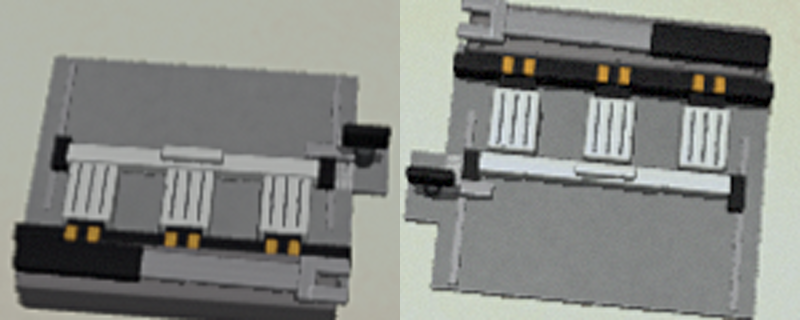

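The final views show three packs square in front of their contacts. The keeper is home behind them, and the latch thumb bar is turned crosswise at left (360,137) and right (430,175), with its tongue behind the keeper's end. Handing in.

```bash
python3 -c "
from bench import bot; print(bot.hand_in())"
```

```text
the job is handed in; nothing more can be done
None
```

The job is handed in at 38.7 s (verdict not shown): all three packs sit in an even row, noses against the contact rail, the keeper is fully home and the latch was turned a quarter turn last; the tray pack's nose actually pointed away from the tray's front, so I worked from the images.

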